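# Clear the V-block and hold a marble core down in it for scribing

### The job

Pick up the bench brush, sweep the three marble chips out of the V-block's groove and off the block with it (no fingers on the chips), and set the brush down on the bench clear of the block. Then take the thick marble core from its rest, seat it gently along the groove, about midway, and hold it pressed down on both facings with a firm push of about 15 N so that its ends can be scribed: finish while you are still holding it pressed like that. Leave the other tools and stones where they are.

Things in the scene. Friction and masses are not known exactly. Their poses are not given: they have to be found in the camera images.
- v_block: Grey cast-iron V-block, fixed, 90 long (x), 76 wide; flange 130 wide, 12 thick, bolts to 20 high. Origin: middle of underside, on the bench; x along the groove, z up. Groove: 120-degree V (flanks slope 30 degrees), open at both ends; bottom line 44 above the bench, 50 wide at the top; flat lands beside it 58.4 up. Seated thick core: axis along x, 77.5 above the bench, 19 above the lands.
- facing_left: Hard black rubber facing, 6 thick, 90 long, on the flank at the block's +y side. Origin: middle of the sloping face that the core rests on, 12.5 to +y from the groove's bottom line; its z axis is the face's normal. Fixed to the block. Grippy: a core held tight a little off the middle can jam on one facing, but once left free it rolls home onto both and may then be pressed from on top.
- facing_right: The same facing on the flank at the block's -y side.
- core: The thick marble core: a plain turned cylinder, 58 diameter, 100 long, about 0.6 to 0.7 kg. Origin: its centre; x is its axis (lying level at the start). Both ends are alike.
- rest: Plywood rest under the thick core, fixed: board 120 (x) by 90 by 10 thick, two battens along x, 8 wide, tops 17 above the bench, centred 24 either side of the middle. The core lies between them along x, its axis 39 above the bench. Origin: middle of the underside.
- brush: Bench brush standing on its bristles, 0.13 kg. Origin: bottom of the bristles; x to the toe, z up. Bristles (stiff, act as rigid) -40 to +44 in x, 22 wide, 43 high; wooden back over them -44 to +46 in x, 28 wide, 42 to 60 high; handle from there back to x = -131, 22 wide, 44 to 60 high. Centre of mass about 20 behind the origin: grip it across the back near there.
- chip1: Chunky marble chip, about 18 across and 15 high, 12 g, lying in the groove near its -x end. Origin: middle of its underside, about 50 above the bench while it lies in the groove.
- chip2: Chunky marble chip, about 17 across and 18 high, near the groove's middle. Origin: middle of its underside.
- chip3: Chunky marble chip, about 19 across and 14 high, near the groove's +x end. Origin: middle of its underside.
- slim_core: Bystander: slim marble core standing on end, 34 diameter, 85 high. Origin: middle of its underside.
- offcut: Bystander: small marble offcut, about 50 by 28 by 36 high. Origin: middle of its underside.
- flat_chisel: Bystander: steel flat chisel lying, 180 long, 15 high, edge to +x. Origin: near mid-length, on the bench.
- point_chisel: Bystander: steel point chisel lying, 175 long, 15 high, point to +x. Origin: near mid-length, on the bench.
- mallet: Bystander: iron-headed mallet lying, 220 long, 56 high, head to +x. Origin: on the bench, just behind the head.
- scribing_gauge: Bystander: scribing gauge, steel base 60 by 50, thin upright spindle 186 high, scriber arm reaching 122 to its -y at about 110 high. Origin: middle of its underside.
Mind the look-alikes: they are no part of the job. There is more than one size of the brush; the job needs the middle-sized. What is shaped like the core but brown is not meant.

How it is judged:
By the outcome, as a careful person would: the job done as asked, in the order asked, and still so for the second after the job is handed in, while the arm keeps its last pose, push and grip.
It also fails if it takes over 64 s, if anything falls off the work surface, if the arm or the gripper's body presses on something with over 40 N, if the wrist force passes 120 N, or if a joint passes its speed limit or range.

### The arm

A 6-joint arm with a two-finger parallel gripper is mounted at the origin on the work surface. World frame = base frame: x ahead of the robot, y to its left, z up, the work surface at z = 0. Lengths are in m, angles in rad, forces in N, time in s.
With the tool pointing down it reaches from about 0.3 to 0.875 m from the base axis. Payload 6.4 kg.
Tool frame: the origin (TCP) lies at the very end of the fingers, on their centre line; the grasp point (between the pads) lies 19 mm behind it; z points along the fingers, y is the direction in which the jaws open and shut (so a half turn about z gives the same grasp; the last joint's range is limited). The gripper opens to 85 mm and grips with 20 to 120 N. Pads are 22 mm wide; open, the fingers measure 114 mm over their backs; the gripper's body (76 mm by 85 mm) begins 54 mm behind the grasp point. The pads swing forward as they close: fully open they stand 13 mm farther back than shut.
Start: joints at [0.967, 0.181, 1.607, -0, 1.354, -0.206], TCP at [0.223, 0.53, 0.231] pointing down, gripper open.
Joint ranges: [-2.99, 2.99], [-0.89, 2.07], [0.3, 2.58], [-1.14, 4.28], [0, 2.63], [-3.12, 3.12]. Speed limits (rad/s): [2.57, 2.57, 3.01, 3.14, 3.14, 3.14].

### API

Orientations are given as a unit quaternion [w, x, y, z].
In Python, from bench import * gives the robot as it stands.
- The arm moves only by the tool arm_command, never from a script. Its argument "motion" is text: rows parted by semicolons, each of 7 numbers parted by spaces: the shift along the tool's x, y, z in units of 0.2 m (1.0 is 0.2 m), then the turn, a rotation vector about the tool's x, y, z in units of 60 degrees (1.0 is 60 degrees), then the opening, from 0 (shut) to 1 (fully open). In form: tx ty tz ax ay az grip; .... A call has 1 to 10 rows; each row shifts and turns the pose as measured when the row begins, along the tool's axes as they then stand; what a row does not reach is not made up. A row lasts 1/12 s, in which the tool goes at most 41.7 mm and 7.16 degrees, less where a joint would pass 70% of its speed; a pose out of reach is approached as far as the arm can. A call with a number of a shift or a turn outside -1 to 1 is refused whole. A call with a gripper value outside its range is refused whole. The fingers move at their own pace and stop on an object; the grip force is fixed at half the most. Time passes only in rows, so rows that do not move let the fingers close. It gives the time, the measured TCP pose, the force and the opening at its end, in the units of the state.
- get_obs(): the state, without advancing time (a new reading comes with each control period).
- camera(name): name is "side" or "top" or "wrist"; returns a dict with "img" (480x640x3 uint8, red, green, blue), "intrinsics" (3x3 intrinsics, pixels), "pose" (4x4, takes a point from camera to world coordinates); the wrist camera has in their place "mount" (4x4, takes a point from camera to tool coordinates, whose origin is the TCP and whose axes are the flange's). Camera axes: x right, y down, z forward; pixel columns grow to the right and rows downward; lengths in m; the calibration is good to about 2 mm. A picture is of the moment at which its call begins: read the wrist's pose just before it. There is no depth.
- hand_in(): hands the job in, once; it reports no verdict.
Trained networks look in the newest picture that a camera, given by its name, has taken for a name from the list of things; names that differ only in an ending like _2 or _b are one class to them, and where a whole thing is asked for, a point or a joint stands for the part that bears it (a point fixed in the world has none). Each returns a list of dicts, best first, with "conf" (0 to 1); they miss things now and then, are a little off and sometimes report something else, mostly with a low value. They report only what shows in the picture. A call takes as long as a camera call. They do not tell look-alikes from the thing itself.
- search_frame(camera, target): "box" ([left, top, right, bottom] in pixels, round what is visible of it).
The state is a dict: "time_s": time; "q": joint angles; "dq": joint speeds; "joint_efforts": joint torques, N m; "eef_pos": TCP position; "eef_rot": TCP orientation; "wrist_force": force on the tool from outside, world axes, zero at the start; "torque": the same for the moment, N m; "opening": opening from 0.0 (shut) to 1.0 (fully open).
Only numpy, scipy, OpenCV 4.12 (cv2) and the standard library are available. Lean on these libraries where they do the work, as an engineer would, in place of code of your own. Each camera call takes 0.05 s, during which the arm holds its last target.

## Working session

There is one attempt and no reset: what is moved stays moved. The work goes in short steps, Python scripts to look and compute and a tool call to move; the robot and the scene stay as the last step left them, time stands still between calls to the robot, and variables do not carry over. Pictures are saved under pics/ and viewed, and the job is handed in when it is done.

Besides the shell and the picture viewer there is one more tool, called after "Request:" in YAML: its name, and indented under it one key for each argument. arm_command: Moves the arm, as the interface text tells. Shifts and turns lie within -1 to 1; 1 stands for 0.2 m of shift or 60 degrees of turn. Its arguments: {"type":"object","properties":{"motion":{"type":"string"}},"required":["motion"]}

```bash
ls; mkdir -p pics; python3 - <<'E'
from bench import *
import cv2
o=get_obs();print({k:o[k] for k in o})
for n in ["side","top","wrist"]:
    c=camera(n);cv2.imwrite(f"pics/a_{n}.png",c["img"][:,:,::-1])
    print(n,c["intrinsics"],c.get("pose",c.get("mount")))
    for t in ["v_block","core","brush","chip1","rest"]:
        print(t,[(list(map(int,d["box"])),round(d["conf"],2)) for d in search_frame(n,t)])
E
```

```text
pics
{'time_s': 0.0, 'q': array([ 9.66730692e-01,  1.81539487e-01,  1.60799947e+00, -7.12696688e-06,
        1.35379572e+00, -2.06312783e-01]), 'dq': array([ 0.00120966,  0.00187891, -0.00105097,  0.0006941 ,  0.00042589,
       -0.00069416]), 'joint_efforts': array([-1.19068147e-05, -4.44878733e+01, -3.51330650e+01, -3.58618690e-04,
        9.08279268e-03, -7.01376894e-05]), 'eef_pos': array([0.2224    , 0.52965476, 0.23038915]), 'eef_rot': array([-3.40149222e-04,  1.97567198e-01,  9.80288959e-01, -8.01856245e-04]), 'wrist_force': array([ 0.47053914,  0.59887097, -0.40893015]), 'torque': array([-0.02277576,  0.00438819,  0.03103857]), 'opening': 1.0033295890474447}
side [[554.71996726   0.         321.5096262 ]
 [  0.         554.71996726 236.73964962]
 [  0.           0.           1.        ]] [[-0.99175637 -0.05646392  0.1150266   0.35964076]
 [-0.12748882  0.52503593 -0.8414772   1.2691678 ]
 [-0.01287999 -0.84920498 -0.52790625  0.835745  ]
 [ 0.          0.          0.          1.        ]]
v_block [([276, 213, 313, 252], 0.63)]
core [([275, 289, 325, 318], 0.71), ([242, 323, 2
[... 697 characters left out ...]
, ([302, 192, 359, 237], 0.65), ([481, 274, 533, 372], 0.59), ([417, 215, 443, 289], 0.56)]
chip1 [([324, 198, 336, 205], 0.64), ([328, 218, 335, 228], 0.56), ([324, 205, 335, 213], 0.42)]
rest [([178, 218, 217, 269], 0.73), ([416, 218, 442, 291], 0.6)]
wrist [[366.38496873   0.         325.50099249]
 [  0.         366.38496873 240.26955674]
 [  0.           0.           1.        ]] [[ 3.08744489e-04 -9.49748073e-01 -3.13015179e-01  8.07571416e-02]
 [ 9.99999839e-01  1.44336998e-04  5.48409996e-04  1.10758436e-03]
 [-4.75671666e-04 -3.13015298e-01  9.49747965e-01 -1.43154622e-01]
 [ 0.00000000e+00  0.00000000e+00  0.00000000e+00  1.00000000e+00]]
v_block []
core []
brush []
chip1 []
rest []
```

View pics/a_top.png

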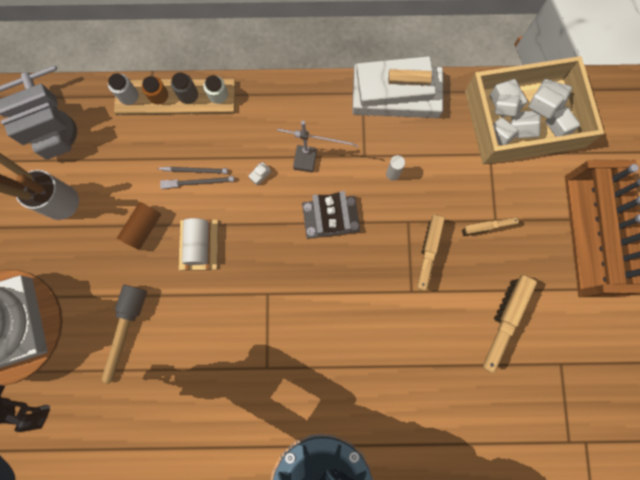

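View pics/a_side.png

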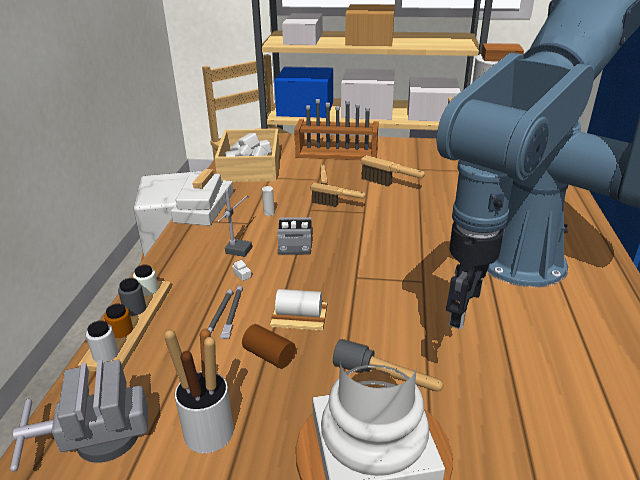

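View pics/a_wrist.png

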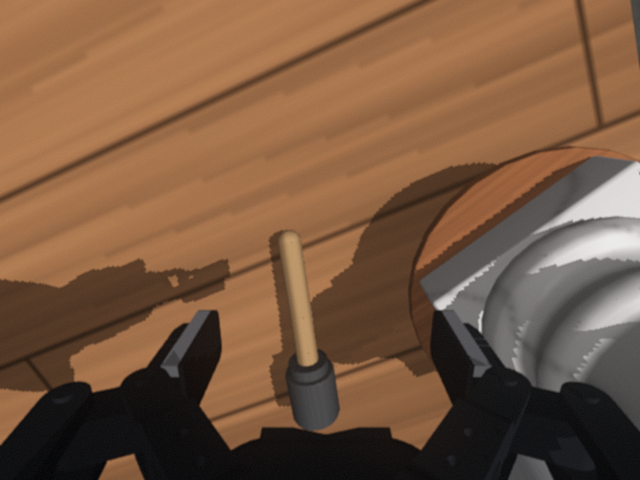

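```bash
cat > h.py <<'E'
import numpy as np, cv2
from scipy.spatial.transform import Rotation as R
from bench import *
def Rq(q): return R.from_quat([q[1],q[2],q[3],q[0]])
def cam(n):
    o=get_obs(); c=camera(n); K=c["intrinsics"]
    if n=="wrist":
        T=np.eye(4);T[:3,:3]=Rq(o["eef_rot"]).as_matrix();T[:3,3]=o["eef_pos"]; P=T@c["mount"]
    else: P=c["pose"]
    return c["img"],K,P
def ray(K,P,u,v,z):
    d=P[:3,:3]@np.linalg.solve(K,[u,v,1.]);t=(z-P[2,3])/d[2];return P[:3,3]+t*d
def proj(K,P,X):
    X=np.atleast_2d(X);c=(X-P[:3,3])@P[:3,:3];p=c@K.T;return p[:,:2]/p[:,2:]
def save(img,name,box=None,s=1):
    if box: img=img[box[1]:box[3],box[0]:box[2]]
    img=cv2.resize(img,None,fx=s,fy=s,interpolation=cv2.INTER_CUBIC)
    cv2.imwrite("pics/"+name,np.ascontiguousarray(img[:,:,::-1]))
E
python3 - <<'E'
from h import *
img,K,P=cam("top")
save(img,"b1.png",(390,190,550,390),3.0)
save(img,"b2.png",(170,130,370,280),4)
img2,K2,P2=cam("side")
save(img2,"b3.png",(200,160,460,370),3)
for u,v in [(430,253),(510,322),(490,227)]: print(ray(K,P,u,v,.06))
for a,b in [((437,218),(422,289)),((530,278),(489,368)),((463,230),(519,222))]:
    print(np.linalg.norm(ray(K,P,*a,.06)-ray(K,P,*b,.06)))
E
```

```text
[ 0.50987903 -0.25092596  0.06      ]
[ 0.35304855 -0.41884762  0.06      ]
[ 0.56834569 -0.3917306   0.06      ]
0.1683389464018402
0.22220005020221953
0.1309089515015445
```

View pics/b1.png

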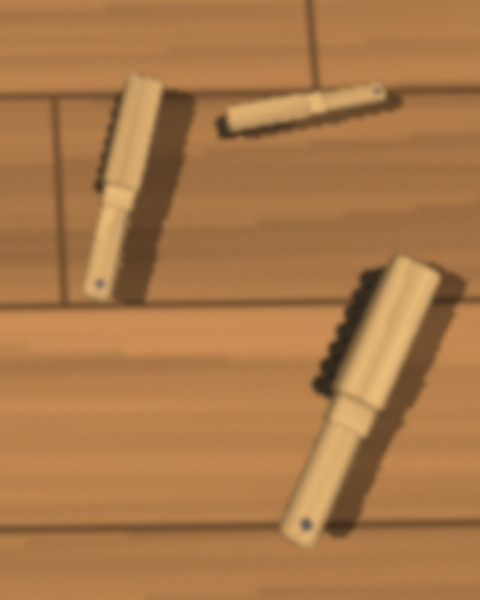

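View pics/b2.png

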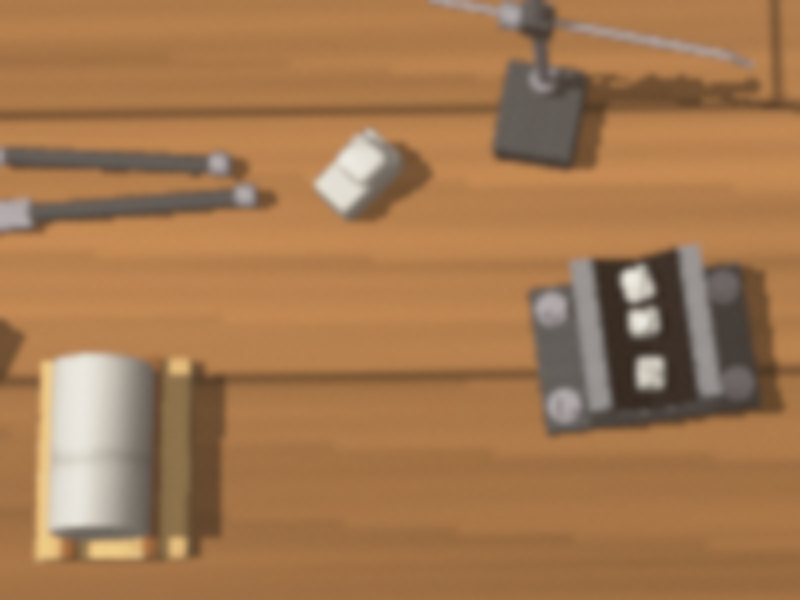

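View pics/b3.png

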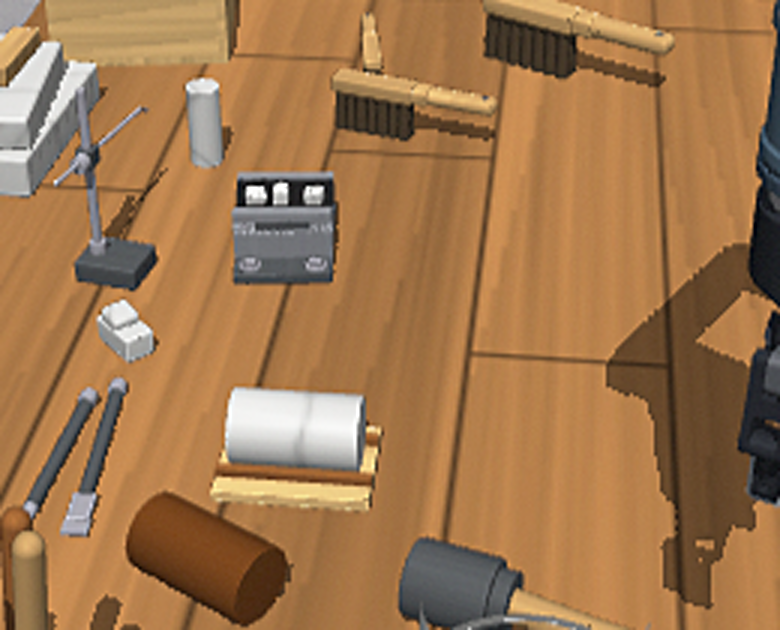

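```bash
python3 - <<'E'
from h import *
img,K,P=cam("top")
f1=lambda a,b,z:ray(K,P,390+a/3,190+b/3,z)
f2=lambda a,b,z:ray(K,P,170+a/4,130+b/4,z)
np.set_printoptions(precision=4,suppress=True)
t=f1(146,77,.06);h=f1(97,297,.06);d=(t-h)/np.linalg.norm(t-h)
print("brush",t,h,np.linalg.norm(t-h),np.degrees(np.arctan2(d[1],d[0])),"orig",t-.046*d, h+.131*d)
L=[f2(*p,.0584) for p in [(572,262),(590,413),(697,245),(719,396)]]
print("lands",L,np.mean(L,0),[np.degrees(np.arctan2(*(a-b)[1::-1])) for a,b in [(L[0],L[1]),(L[2],L[3]),]],np.linalg.norm(L[0]-L[1]),np.linalg.norm(L[0]-L[2]))
for p in [(638,283),(644,321),(650,373)]: print("chip",f2(*p,.058))
a=f2(102,353,.06);b=f2(98,535,.03);print("core",a,b)
for p in [(50,365),(48,530),(153,365),(150,530)]: print("core side",f2(*p,.039))
print("rest",[f2(*p,.01) for p in [(35,558),(42,362)]],[f2(*p,.017) for p in [(168,360),(190,360),(165,555),(188,557)]])
print("gauge",f2(540,110,.01),"arm",f2(750,65,.11),f2(435,0,.11),"spindle", f2(530,15,.11))
E
```

```text
brush [ 0.5967 -0.2757  0.06  ] [ 0.4285 -0.2293  0.06  ] 0.17451889741711607 -15.437934323183985 orig [ 0.5524 -0.2635  0.06  ] [ 0.5548 -0.2641  0.06  ]
lands [array([0.6495, 0.0133, 0.0584]), array([0.5596, 0.0038, 0.0584]), array([ 0.6588, -0.0597,  0.0584]), array([ 0.5685, -0.0703,  0.0584])] [ 0.6091 -0.0282  0.0584] [np.float64(6.008709579193599), np.float64(6.738986092668621)] 0.09041560336960863 0.07349445612550806
chip [ 0.6365 -0.0249  0.058 ]
chip [ 0.6136 -0.028   0.058 ]
chip [ 0.5827 -0.031   0.058 ]
core [0.5986 0.2843 0.06  ] [0.4973 0.2905 0.03  ]
core side [0.597 0.32  0.039]
core side [0.4992 0.3171 0.039 ]
core side [0.5961 0.2597 0.039 ]
core side [0.4984 0.2583 0.039 ]
rest [array([0.4872, 0.3324, 0.01  ]), array([0.6059, 0.3333, 0.01  ])] [array([0.6043, 0.256 , 0.017 ]), array([0.6042, 0.2429, 0.017 ]), array([0.4869, 0.2542, 0.017 ]), array([0.4855, 0.2407, 0.017 ])]
gauge [0.7613 0.0331 0.01  ] arm [ 0.7487 -0.0896  0.11  ] [0.7906 0.0888 0.11  ] spindle [0.7807 0.0347 0.11  ]
```

```bash
cat >> h.py <<'E'
np.set_printoptions(precision=4,suppress=True)
def to(x,y,z,yawy):
    """target TCP, yaw (deg) of tool y axis in world, tool down. prints units"""
    o=get_obs();r=Rq(o["eef_rot"])
    a=np.radians(yawy);Y=np.array([np.cos(a),np.sin(a),0]);Z=np.array([0,0,-1.]);X=np.cross(Y,Z)
    T=R.from_matrix(np.stack([X,Y,Z],1))
    d=r.inv().apply(np.array([x,y,z])-o["eef_pos"]);w=(r.inv()*T).as_rotvec()
    n=max(np.linalg.norm(d)/.04,np.degrees(np.linalg.norm(w))/7)
    print("t",round(o["time_s"],2),"pos",o["eef_pos"],"F",o["wrist_force"],"open",round(o["opening"],3),"q",o["q"])
    print("shift units",d/.2,"turn units",np.degrees(w)/60,"rows>=",round(n,1))
E
python3 -c "
from h import *
to(.534,-.2587,.2,74.6)"
```

```text
t 1.05 pos [0.2228 0.5301 0.2313] F [ 0.764  -0.1445  0.5497] open 1.001 q [ 0.9667  0.1808  1.607  -0.      1.3538 -0.2063]
shift units [-2.9626 -3.0333  0.1565] turn units [ 0.      0.     -0.1232] rows>= 21.2
```

Request:
arm_command:
  motion: "-0.14 -0.143 0 0 0 -0.01 0.8; -0.14 -0.143 0 0 0 -0.01 0.8; -0.14 -0.143 0 0 0 -0.01 0.8; -0.14 -0.143 0 0 0 -0.01 0.8; -0.14 -0.143 0 0 0 -0.01 0.8; -0.14 -0.143 0 0 0 -0.01 0.8; -0.14 -0.143 0 0 0 -0.01 0.8; -0.14 -0.143 0 0 0 -0.01 0.8; -0.14 -0.143 0 0 0 -0.01 0.8; -0.14 -0.143 0 0 0 -0.01 0.8"

```text
time_s: 1.88
eef_pos: [0.3911, 0.1585, 0.2308]
eef_rot: [0.002, 0.136, 0.991, 0.002]
wrist_force: [1.3, 0.8, -1.0]
opening: 0.801
```

```bash
python3 -c "
from h import *
to(.534,-.2587,.2,74.6)"
```

```text
t 1.88 pos [0.3911 0.1585 0.2308] F [ 1.2987  0.8273 -1.0427] open 0.801 q [ 0.0997 -0.1845  1.9728  0.0033  1.3489 -1.1991]
shift units [-1.2496 -1.8173  0.1492] turn units [ 0.0044  0.0028 -0.0038] rows>= 11.1
```

Request:
arm_command:
  motion: "-0.113 -0.165 0.013 0 0 0 0.8; -0.113 -0.165 0.013 0 0 0 0.8; -0.113 -0.165 0.013 0 0 0 0.8; -0.113 -0.165 0.013 0 0 0 0.8; -0.113 -0.165 0.013 0 0 0 0.8; -0.113 -0.165 0.013 0 0 0 0.8; -0.113 -0.165 0.013 0 0 0 0.8; -0.113 -0.165 0.013 0 0 0 0.8; -0.113 -0.165 0.013 0 0 0 0.8"

```text
time_s: 2.63
eef_pos: [0.51, -0.1969, 0.2106]
eef_rot: [0.007, 0.137, 0.991, 0.002]
wrist_force: [0.7, -0.2, 0.2]
opening: 0.797
```

```bash
python3 -c "
from h import *
to(.534,-.2587,.2,74.6)
img,K,P=cam('wrist');save(img,'c1.png')
o=np.array([.5535,-.264]);d=np.array([np.cos(np.radians(-15.4)),np.sin(np.radians(-15.4))])
for s in (.046,-.02,-.131): print(proj(K,P,[*(o+s*d),.06]))
"
```

```text
t 2.63 pos [ 0.51   -0.1969  0.2106] F [ 0.6917 -0.1893  0.2426] open 0.797 q [-0.5918  0.128   1.7105  0.0106  1.2917 -1.8907]
shift units [-0.1985 -0.2651  0.0543] turn units [ 0.0058  0.0134 -0.0057] rows>= 1.7
[[266.111  330.2107]]
[[261.6394 264.0745]]
[[252.5677 129.9001]]
```

View pics/c1.png

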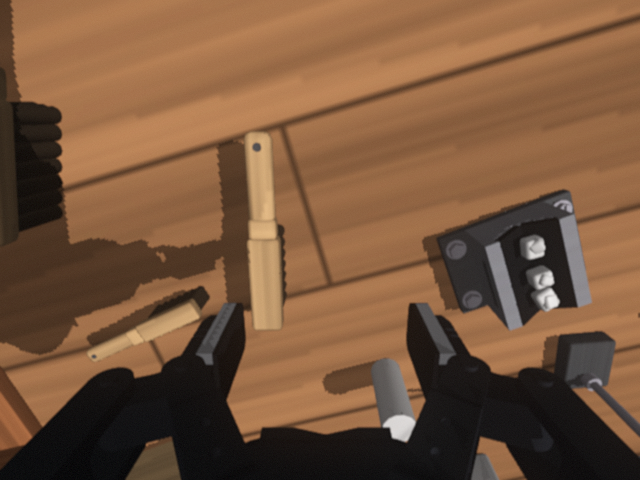

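The wrist picture shows the middle brush with its toe at (267,329) and its handle end at (258,131), within 2 px of the prediction. Brush candidates in the top view:
- (430,252), about 175 mm long
- (510,322), about 222 mm long
- (490,227), about 131 mm long

The first fits the 177 mm description and is the middle size. The enlarged crop b1 confirmed it.

Request:
arm_command:
  motion: "-0.1 -0.135 0.03 0.006 0.013 -0.006 0.8; -0.1 -0.13 0.025 0 0 0 0.8; 0 0 0 0 0 0 0.8"

```text
time_s: 2.93
eef_pos: [0.5352, -0.2702, 0.1978]
eef_rot: [0.0, 0.138, 0.99, -0.002]
wrist_force: [-1.0, 0.3, 0.8]
opening: 0.798
```

```bash
python3 -c "
from h import *
to(.534,-.2587,.030,74.6)"
```

```text
t 2.93 pos [ 0.5352 -0.2702  0.1978] F [-1.0208  0.2765  0.764 ] open 0.798 q [-0.6634  0.2639  1.5771 -0.0036  1.2984 -1.9569]
shift units [0.0219 0.0572 0.8389] turn units [-0.0039  0.0007 -0.0072] rows>= 4.2
```

Request:
arm_command:
  motion: "0.02 0.057 0.15 0 0 -0.007 0.8; 0 0 0.15 0 0 0 0.8; 0 0 0.15 0 0 0 0.8; 0 0 0.1 0 0 0 0.8; 0 0 0.05 0 0 0 0.8; 0 0 0 0 0 0 0.8"

```text
time_s: 3.43
eef_pos: [0.5359, -0.2606, 0.0751]
eef_rot: [0.002, 0.136, 0.991, -0.003]
wrist_force: [-0.6, 0.4, 0.7]
opening: 0.798
```

```bash
python3 -c "
from h import *
to(.534,-.2587,.030,74.6)"
```

```text
t 3.43 pos [ 0.5359 -0.2606  0.0751] F [-0.595   0.4022  0.6873] open 0.798 q [-0.6499  0.4039  1.6685 -0.0034  1.0627 -1.9462]
shift units [0.0127 0.0076 0.2255] turn units [-0.005   0.0047 -0.0039] rows>= 1.1
```

Request:
arm_command:
  motion: "0.012 0.008 0.1 -0.005 0.005 -0.004 0.8; 0 0 0.09 0 0 0 0.8; 0 0 0.03 0 0 0 0.8; 0 0 0 0 0 0 0.8"

```text
time_s: 3.77
eef_pos: [0.5367, -0.259, 0.0346]
eef_rot: [0.002, 0.133, 0.991, -0.001]
wrist_force: [-0.2, 0.2, -0.8]
opening: 0.799
```

```bash
python3 -c "
from h import *
to(.534,-.2587,.030,74.6)
img,K,P=cam('wrist');save(img,'c2.png')"
```

```text
t 3.77 pos [ 0.5367 -0.259   0.0346] F [-0.1561  0.1993 -0.847 ] open 0.799 q [-0.6488  0.4664  1.6788  0.0003  0.9912 -1.9523]
shift units [ 0.0136 -0.0019  0.0227] turn units [-0.0016  0.0046  0.0013] rows>= 0.1
```

View pics/c2.png

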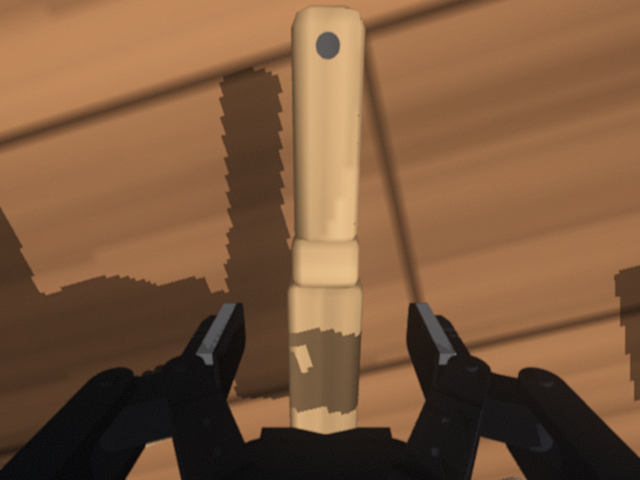

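The brush is centred between the fingers (back at columns 290–360, centre 325) and aligned with them, so I'll close.

Request:
arm_command:
  motion: "0.012 0 0.015 0 0.005 0 0.8; 0 0 0 0 0 0 0.3; 0 0 0 0 0 0 0.1; 0 0 0 0 0 0 0; 0 0 0 0 0 0 0; 0 0 0 0 0 0 0; 0 0 0 0 0 0 0; 0 0 0 0 0 0 0"

```text
time_s: 4.48
eef_pos: [0.538, -0.2609, 0.0388]
eef_rot: [0.004, 0.133, 0.991, -0.003]
wrist_force: [-0.3, 0.5, -0.6]
opening: 0.317
```

```bash
python3 -c "
from h import *
to(.534,-.2587,.12,74.6)"
```

```text
t 4.48 pos [ 0.538  -0.2609  0.0388] F [-0.2827  0.4531 -0.5626] open 0.317 q [-0.6487  0.4607  1.6766 -0.0024  0.994  -1.9512]
shift units [ 0.0188  0.003  -0.4063] turn units [-0.0055  0.0085  0.0017] rows>= 2.0
```

Request:
arm_command:
  motion: "0 0 0 0 0 0 0.6; 0 0 0 0 0 0 0.6; 0.015 0 0.04 -0.005 0.008 0 0.6; 0 0 0 0 0 0 0.6"

```text
time_s: 4.82
eef_pos: [0.5352, -0.2602, 0.0304]
eef_rot: [0.0, 0.133, 0.991, -0.0]
wrist_force: [-1.1, 0.4, -0.1]
opening: 0.601
```

```bash
python3 -c "
from h import *
to(.534,-.2587,.030,74.6)"
```

```text
t 4.82 pos [ 0.5352 -0.2602  0.0304] F [-1.0528  0.395  -0.0896] open 0.601 q [-0.6518  0.4742  1.6778 -0.0001  0.9891 -1.9556]
shift units [0.0077 0.0059 0.0021] turn units [-0.0003  0.0004  0.0017] rows>= 0.0
```

Request:
arm_command:
  motion: "0.006 0.005 0.012 0 0 0 0.1; 0 0 0 0 0 0 0; 0 0 0.005 0 0 0 0; 0 0 0 0 0 0 0; 0 0 0 0 0 0 0; 0 0 0 0 0 0 0"

```text
time_s: 5.32
eef_pos: [0.5341, -0.2591, 0.0275]
eef_rot: [-0.0, 0.133, 0.991, -0.0]
wrist_force: [0.8, 0.1, -0.7]
opening: 0.316
```

```bash
python3 -c "
from h import *
to(.534,-.2587,.12,74.6)"
```

```text
t 5.32 pos [ 0.5341 -0.2591  0.0275] F [ 0.8051  0.0678 -0.656 ] open 0.316 q [-0.6512  0.4767  1.6816 -0.0003  0.9836 -1.9547]
shift units [ 0.0011  0.0015 -0.4625] turn units [-0.0001 -0.0004  0.0016] rows>= 2.3
```

Request:
arm_command:
  motion: "0 0 -0.15 0 0 0 0; 0 0 -0.2 0 0 0 0; 0 0 -0.2 0 0 0 0; 0 0.05 0 0 0 -0.05 0; 0 0.1 0 0 0 -0.1 0; 0 0.15 0 0 0 -0.1 0; 0 0.15 0 0 0 -0.1 0; 0 0 0 0 0 0 0"

```text
time_s: 5.98
eef_pos: [0.5428, -0.1678, 0.1396]
eef_rot: [-0.002, -0.056, 0.998, 0.002]
wrist_force: [-0.4, -0.3, -1.8]
opening: 0.316
```

```bash
python3 -c "
from h import *
to(.4907,-.0413,.13,96.4)"
```

```text
t 5.98 pos [ 0.5428 -0.1678  0.1396] F [-0.3623 -0.2589 -1.8331] open 0.316 q [-0.5094  0.2674  1.6997  0.0014  1.1798 -2.1923]
shift units [0.1883 0.6574 0.0516] turn units [ 0.0039 -0.0034 -0.0001] rows>= 3.4
```

Request:
arm_command:
  motion: "0.1 0.1 0 0.004 -0.003 0 0; 0.08 0.15 0 0 0 0 0; 0 0.15 0 0 0 0 0; 0 0.12 0 0 0 0 0; 0 0.04 0.02 0 0 0 0; 0 0 0 0 0 0 0"

```text
time_s: 6.48
eef_pos: [0.491, -0.0561, 0.1329]
eef_rot: [-0.001, -0.055, 0.998, -0.0]
wrist_force: [0.0, -0.3, -1.6]
opening: 0.325
```

```bash
python3 -c "
from h import *
to(.4907,-.0413,.0805,96.4)
img,K,P=cam('wrist');save(img,'d1.png')
img,K,P=cam('top');save(img,'d2.png',(250,150,430,330),3.3)
img,K,P=cam('side');save(img,'d3.png',(230,150,430,300),4)"
```

```text
t 6.48 pos [ 0.491  -0.0561  0.1329] F [ 0.0215 -0.3287 -1.572 ] open 0.325 q [-0.3535  0.1188  1.8925 -0.0013  1.1327 -2.0341]
shift units [-0.0071  0.0735  0.2619] turn units [-0.     -0.0026 -0.0013] rows>= 1.4
```

View pics/d1.png

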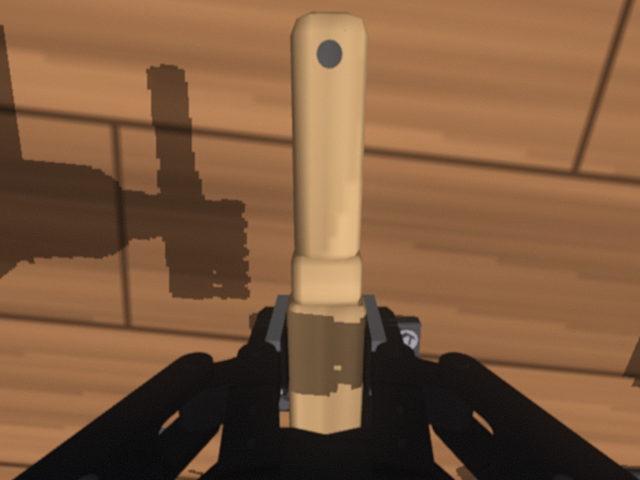

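View pics/d2.png

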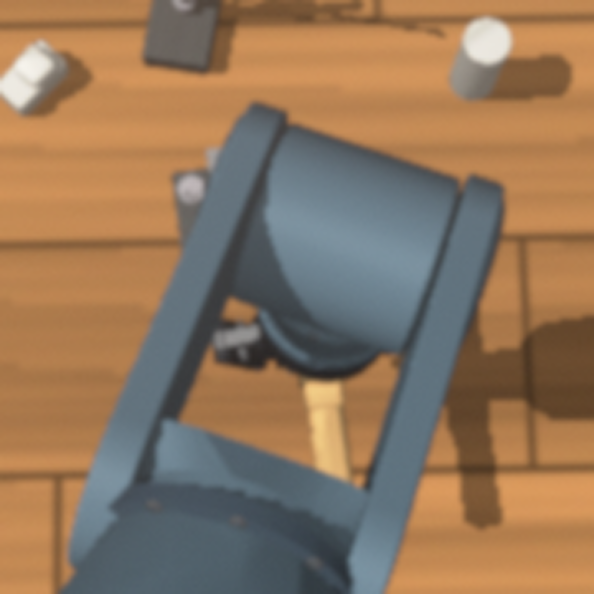

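View pics/d3.png

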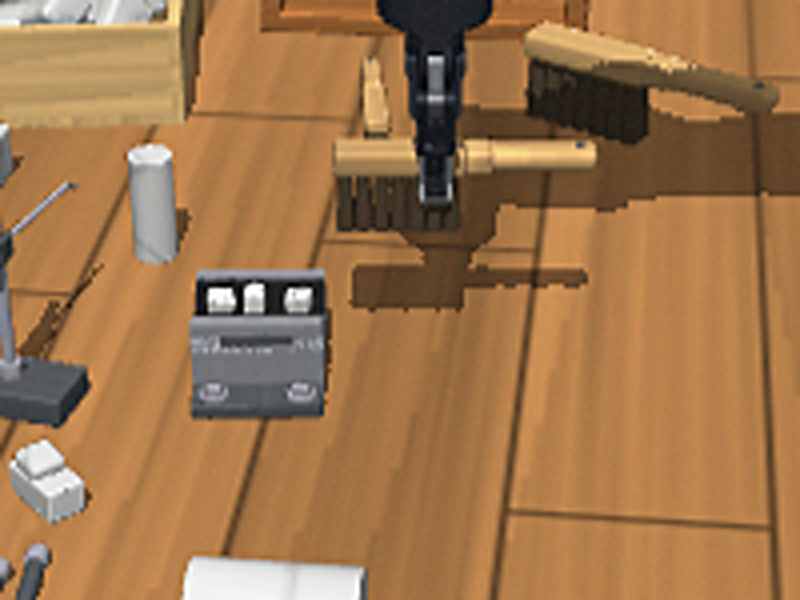

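The brush hangs level in the grip: handle at (530,155) in the side crop, bristle bottom edge parallel to it. The toe is short of the block's near end. Next I'll line it up with the groove and lower it.

Request:
arm_command:
  motion: "-0.007 0.07 0.1 0 -0.003 0 0; 0 0 0.12 0 0 0 0; 0 0 0.02 0 0 0 0; 0 0 0 0 0 0 0"

```text
time_s: 6.97
eef_pos: [0.4967, -0.0505, 0.0867]
eef_rot: [0.004, -0.051, 0.999, -0.003]
wrist_force: [0.4, -0.3, -0.5]
opening: 0.319
```

```bash
python3 -c "
from h import *
to(.4907,-.0413,.0805,96.4)
img,K,P=cam('side');save(img,'e3.png',(250,180,350,255),8)
o=np.array([.609,-.028]);a=np.radians(6.4);d=np.array([np.cos(a),np.sin(a)]);n=np.array([-d[1],d[0]])
for s,y,z in [(-.045,0.038,.0584),(.045,.038,.0584),(.045,0,.044),(-.045,0,.044)]: print((proj(K,P,[*(o+s*d+y*n),z])-[250,180])*8)
"
```

```text
t 6.97 pos [ 0.4967 -0.0505  0.0867] F [ 0.3534 -0.3398 -0.527 ] open 0.319 q [-0.3383  0.1947  1.9157 -0.0021  1.0216 -2.0107]
shift units [0.0254 0.0488 0.0307] turn units [-0.0055  0.0075 -0.0086] rows>= 0.3
[[490.4579 409.2946]]
[[224.2154 409.9924]]
[[235.5293 388.5316]]
[[494.8809 387.8261]]
```

View pics/e3.png

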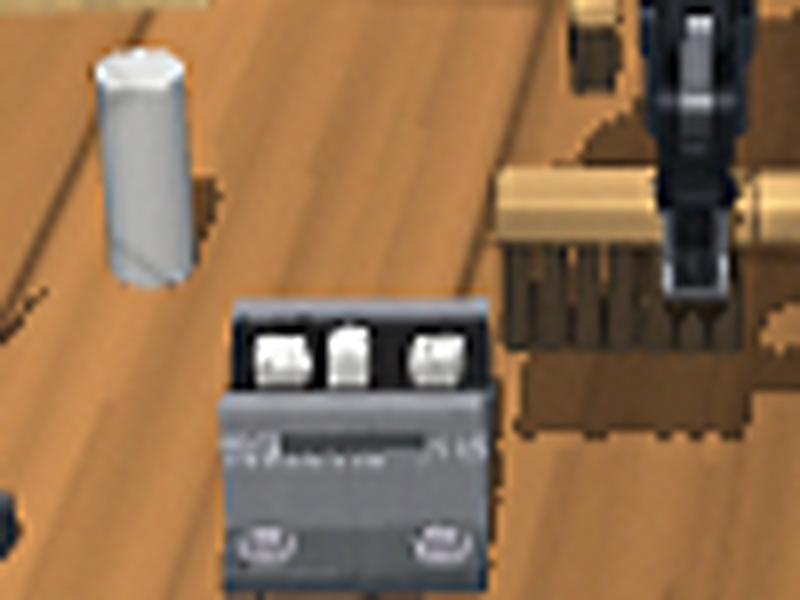

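Request:
arm_command:
  motion: "0.025 0.05 0.01 -0.005 0.008 -0.008 0; 0 0 0 0 0 0 0; 0 0 0 0 0 0 0"

```text
time_s: 7.27
eef_pos: [0.4919, -0.0425, 0.0871]
eef_rot: [0.001, -0.055, 0.999, -0.001]
wrist_force: [0.2, 0.2, -1.8]
opening: 0.314
```

```bash
python3 -c "
from h import *
to(.4907,-.0413,.0805,96.4)"
```

```text
t 7.27 pos [ 0.4919 -0.0425  0.0871] F [ 0.2069  0.2194 -1.8474] open 0.314 q [-0.3266  0.1876  1.9233 -0.001   1.0289 -2.0061]
shift units [0.0054 0.0069 0.033 ] turn units [-0.0014  0.0012 -0.0024] rows>= 0.2
```

Request:
arm_command:
  motion: "0.005 0.008 0.035 -0.001 0.001 -0.002 0; 0 0 0 0 0 0 0; 0 0 0 0 0 0 0"

```text
time_s: 7.52
eef_pos: [0.492, -0.0413, 0.0814]
eef_rot: [0.002, -0.056, 0.998, -0.001]
wrist_force: [-0.2, 0.2, -1.6]
opening: 0.315
```

```bash
python3 -c "
from h import *
to(.4907,-.0413,.0805,96.4);print('END');to(.609+.01*.994,-.028+.001,.0805,96.4)"
```

```text
t 7.52 pos [ 0.492  -0.0413  0.0814] F [-0.24    0.2366 -1.633 ] open 0.315 q [-0.3245  0.1957  1.9278 -0.0004  1.014  -2.0069]
shift units [0.0065 0.0008 0.0046] turn units [-0.0019  0.0034  0.0001] rows>= 0.0
END
t 7.52 pos [ 0.492  -0.0413  0.0814] F [-0.24    0.2366 -1.633 ] open 0.315 q [-0.3245  0.1957  1.9278 -0.0004  1.014  -2.0069]
shift units [-0.6387  0.0003  0.0069] turn units [-0.0019  0.0034  0.0001] rows>= 3.2
```

Request:
arm_command:
  motion: "-0.035 0 0 -0.001 0.002 0 0; -0.035 0 0 0 0 0 0; -0.035 0 0 0 0 0 0; -0.035 0 0 0 0 0 0; -0.035 0 0 0 0 0 0; -0.035 0 0 0 0 0 0; -0.035 0 0 0 0 0 0"

```text
time_s: 8.1
eef_pos: [0.5455, -0.0353, 0.0817]
eef_rot: [0.001, -0.056, 0.998, -0.0]
wrist_force: [-0.1, 0.1, -1.1]
opening: 0.317
```

```bash
python3 -c "
from h import *
to(.609+.012*.994,-.028+.001,.0814,96.4)
img,K,P=cam('side');save(img,'f3.png',(230,170,360,260),6)
"
```

```text
t 8.1 pos [ 0.5455 -0.0353  0.0817] F [-0.1409  0.0616 -1.0527] open 0.317 q [-0.2815  0.302   1.792  -0.0004  1.0458 -1.9639]
shift units [-0.3793 -0.001   0.0023] turn units [-0.001   0.0015  0.0001] rows>= 1.9
```

View pics/f3.png

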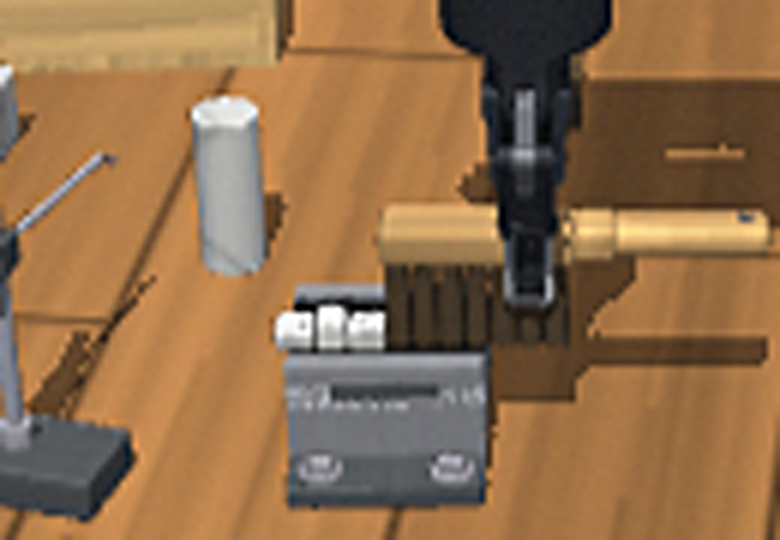

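Three chips form a train at (295,328), (332,325) and (366,328), and the first is at the far edge. I'll keep sweeping.

Request:
arm_command:
  motion: "-0.035 0 0 -0.001 0.001 0 0; -0.035 0 0 0 0 0 0; -0.035 0 0 0 0 0 0; -0.035 0 0 0 0 0 0; -0.035 0 0 0 0 0 0; -0.035 0 0 0 0 0 0; -0.035 0 0 0 0 0 0; -0.035 0 0 0 0 0 0; -0.03 0 0 0 0 0 0"

```text
time_s: 8.9
eef_pos: [0.6145, -0.0276, 0.0815]
eef_rot: [0.001, -0.056, 0.998, 0.0]
wrist_force: [0.5, -0.1, -0.8]
opening: 0.321
```

```bash
python3 -c "
from h import *
to(.609+.012*.994,-.028+.001,.0814,96.4)
img,K,P=cam('side');save(img,'g3.png',(230,170,360,260),6)
"
```

```text
t 8.9 pos [ 0.6145 -0.0276  0.0815] F [ 0.4843 -0.0715 -0.7644] open 0.321 q [-0.2377  0.4342  1.6096  0.0005  1.0968 -1.9205]
shift units [-0.032  -0.0008  0.0007] turn units [0.0001 0.0011 0.    ] rows>= 0.2
```

View pics/g3.png

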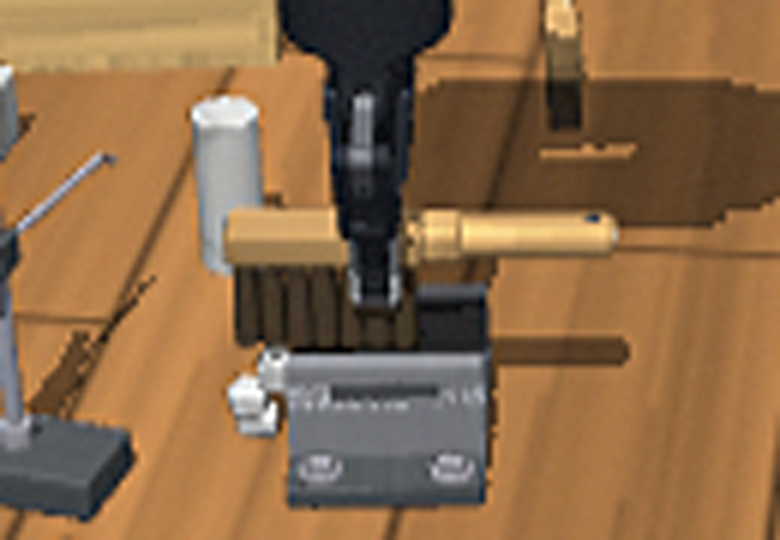

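Request:
arm_command:
  motion: "-0.02 0 0 0 0 0 0; 0 0 0 0 0 0 0; 0 0 0 0 0 0 0"

```text
time_s: 9.2
eef_pos: [0.6203, -0.027, 0.0815]
eef_rot: [0.001, -0.056, 0.998, 0.0]
wrist_force: [0.4, 0.8, -1.8]
opening: 0.321
```

```bash
python3 -c "
from h import *
to(.609+.012*.994,-.028+.001,.0814,96.4)
img,K,P=cam('side');save(img,'h3.png',(230,170,330,245),8)
"
```

```text
t 9.2 pos [ 0.6203 -0.027   0.0815] F [ 0.4116  0.7646 -1.797 ] open 0.321 q [-0.2346  0.4448  1.5945  0.0007  1.1004 -1.9177]
shift units [-0.0031 -0.0005  0.0003] turn units [-0.0001  0.0019  0.0003] rows>= 0.0
```

View pics/h3.png

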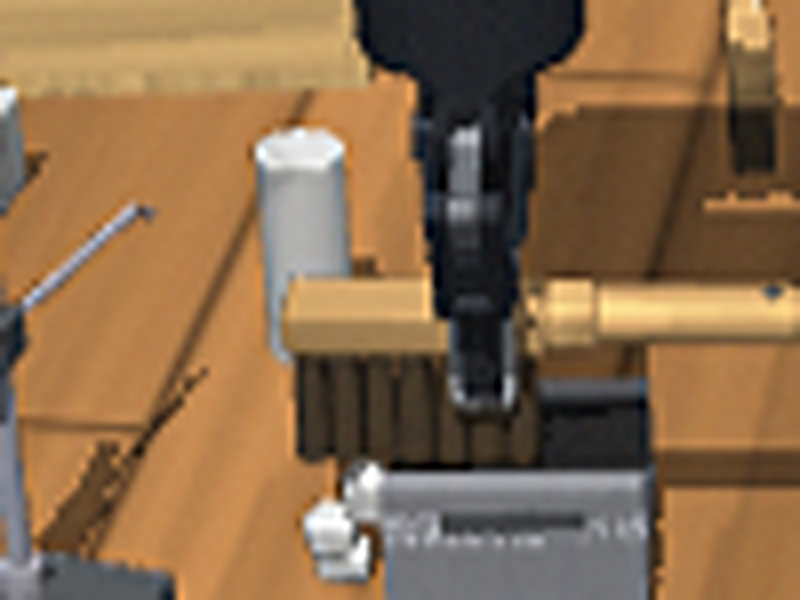

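Request:
arm_command:
  motion: "0 0 -0.1 0 0 0 0; 0 0 -0.15 0 0 0 0; 0 0 -0.15 0 0 0 0; 0.1 0 -0.1 0 0 0 0; 0.15 0 0 0 0 0 0; 0.15 0 0 0 0 0 0; 0.1 0 0 0 0 0 0; 0 0 0 0 0 0 0"

```text
time_s: 9.92
eef_pos: [0.5145, -0.0384, 0.185]
eef_rot: [-0.001, -0.056, 0.998, 0.0]
wrist_force: [-0.2, 1.1, -2.0]
opening: 0.318
```

```bash
python3 -c "
from h import *
to(.609+.012*.994,-.028+.001,.0814,96.4)
img,K,P=cam('side');save(img,'i3.png',(230,190,330,265),8)
img,K,P=cam('top');save(img,'i2.png',(240,120,420,255),4)
print(ray(K,P,396,176,0))
"
```

```text
t 9.92 pos [ 0.5145 -0.0384  0.185 ] F [-0.1835  1.0714 -1.9657] open 0.318 q [-0.3045  0.0974  1.7991 -0.0003  1.2462 -1.9875]
shift units [-0.5356 -0.0033  0.5173] turn units [ 0.0002 -0.0011  0.0005] rows>= 3.7
[ 0.7137 -0.1907  0.    ]
```

View pics/i3.png

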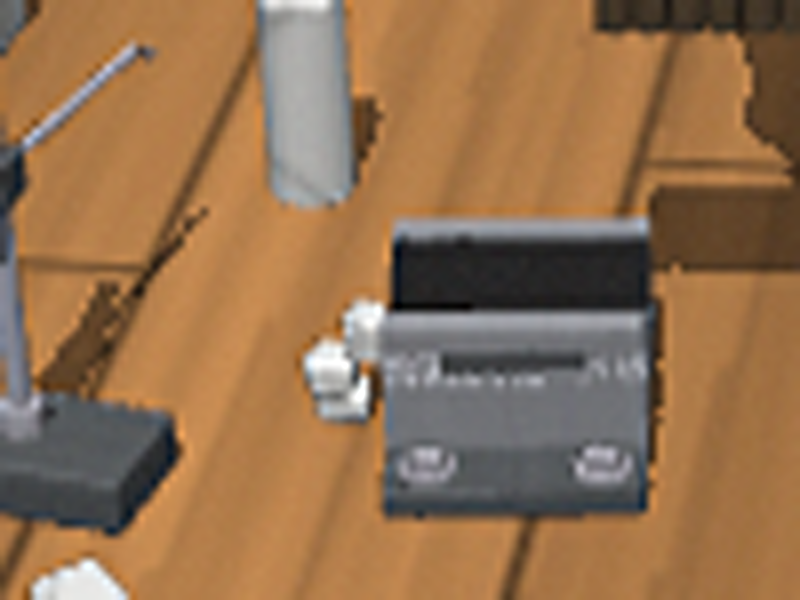

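View pics/i2.png

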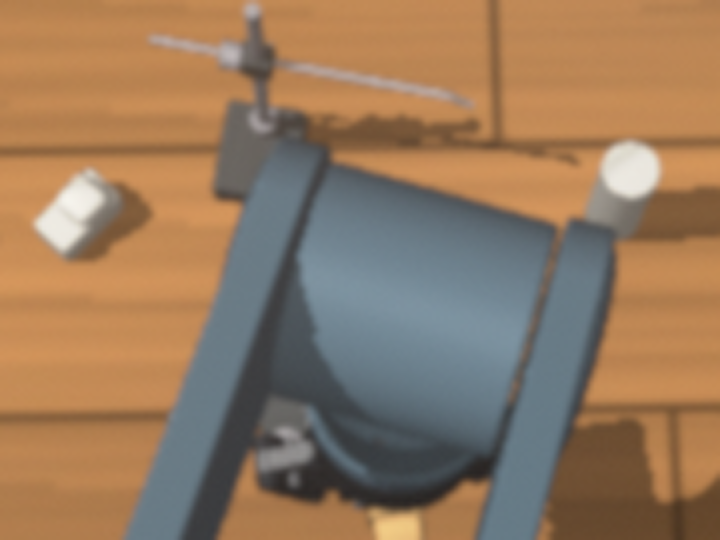

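```bash
python3 -c "
from h import *
img,K,P=cam('side')
o=np.array([.609,-.028]);a=np.radians(6.4);d=np.array([np.cos(a),np.sin(a)]);n=np.array([-d[1],d[0]])
for s in (.055,.065):
  for y in (-.03,-.015,0,.015,.03):
    for z in (0,.01,.02,.03): print(s,y,z,(proj(K,P,[*(o+s*d+y*n),z])-[230,190])*8)
"
```

```text
0.055 -0.03 0 [[380.8915 370.7602]]
0.055 -0.03 0.01 [[379.359  346.9392]]
0.055 -0.03 0.02 [[377.8163 322.9588]]
0.055 -0.03 0.03 [[376.2632 298.8173]]
0.055 -0.015 0 [[377.37   393.0488]]
0.055 -0.015 0.01 [[375.8133 369.1095]]
0.055 -0.015 0.02 [[374.246  345.0086]]
0.055 -0.015 0.03 [[372.6681 320.7447]]
0.055 0 0 [[373.7911 415.7006]]
0.055 0 0.01 [[372.2095 391.6424]]
0.055 0 0.02 [[370.6171 367.4204]]
0.055 0 0.03 [[369.0139 343.0331]]
0.055 0.015 0 [[370.1534 438.7248]]
0.055 0.015 0.01 [[368.5463 414.5469]]
0.055 0.015 0.02 [[366.9282 390.2031]]
0.055 0.015 0.03 [[365.299  365.6917]]
0.055 0.03 0 [[366.4555 462.1306]]
0.055 0.03 0.01 [[364.8223 437.8322]]
0.055 0.03 0.02 [[363.1778 413.3659]]
0.055 0.03 0.03 [[361.5219 388.7297]]
0.065 -0.03 0 [[353.0011 370.828 ]]
0.065 -0.03 0.01 [[351.3758 347.0103]]
0.065 -0.03 0.02 [[349.7396 323.0333]]
0.065 -0.03 0.03 [[348.0925 298.8952]]
0.065 -0.015 0 [[349.2546 393.1142]]
0.065 -0.015 0.01 [[347.6035 369.1783]]
0.065 -0.015 0.02 [[345.9413 345.0809]]
0.065 -0.015 0.03 [[344.2679 320.8203]]
0.065 0 0 [[345.4471 415.7637]]
0.065 0 0.01 [[343.7696 391.7088]]
0.065 0 0.02 [[342.0807 367.4903]]
0.065 0 0.03 [[340.3803 343.1064]]
0.065 0.015 0 [[341.577  438.7853]]
0.065 0.015 0.01 [[339.8724 414.6108]]
0.065 0.015 0.02 [[338.1562 390.2705]]
0.065 0.015 0.03 [[336.4282 365.7626]]
0.065 0.03 0 [[337.6427 462.1885]]
0.065 0.03 0.01 [[335.9105 437.8936]]
0.065 0.03 0.02 [[334.1662 413.4307]]
0.065 0.03 0.03 [[332.4099 388.7981]]
```

```bash
python3 -c "
from h import *
to(.5341,-.2591,.13,74.6)
"
```

```text
t 10.07 pos [ 0.5183 -0.0387  0.1855] F [ 0.4085 -0.6595 -1.605 ] open 0.322 q [-0.3033  0.103   1.7919  0.0004  1.2446 -1.9864]
shift units [ 0.0456 -1.1039  0.278 ] turn units [-0.0001  0.0021  0.3638] rows>= 5.7
```

Request:
arm_command:
  motion: "0 -0.1 0 0 0 0.05 0; 0 -0.2 0 0 0 0.1 0; 0 -0.2 0 0 0 0.1 0; 0 -0.2 0.05 0 0 0.08 0; 0 -0.2 0.1 0 0 0.02 0; 0 -0.1 0.1 0 0 0 0; 0 0 0 0 0 0 0"

```text
time_s: 10.65
eef_pos: [0.5096, -0.2417, 0.1363]
eef_rot: [0.006, 0.132, 0.991, -0.001]
wrist_force: [-1.3, 0.2, -2.1]
opening: 0.319
```

```bash
python3 -c "
from h import *
to(.5341,-.2591,.06,74.6)
img,K,P=cam('top');save(img,'j2.png',(290,160,390,245),8)
o=np.array([.609,-.028]);a=np.radians(6.4);d=np.array([np.cos(a),np.sin(a)]);n=np.array([-d[1],d[0]])
for s,y in [(.055,-.045),(.073,-.018),(.065,.002)]: print((proj(K,P,[*(o+s*d+y*n),.01])-[290,160])*8)
"
```

```text
t 10.65 pos [ 0.5096 -0.2417  0.1363] F [-1.3416  0.2373 -2.1063] open 0.319 q [-0.6555  0.2523  1.7263  0.0042  1.1519 -1.9635]
shift units [-0.1363 -0.0517  0.3833] turn units [-0.0006  0.0112  0.0041] rows>= 2.1
[[450.0668 264.6451]]
[[354.2361 218.9084]]
[[292.3676 251.9268]]
```

View pics/j2.png

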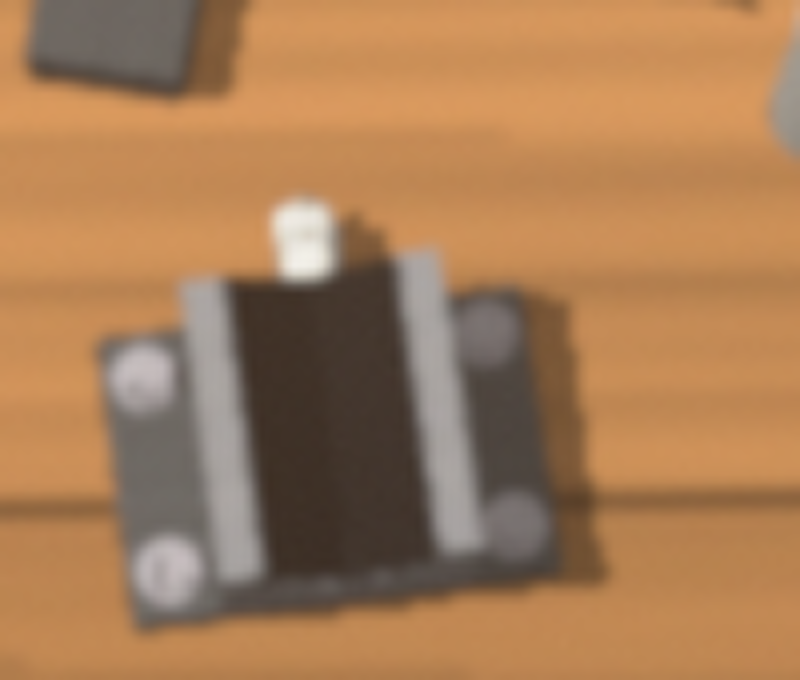

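The top view shows the groove is empty. One chip is still propped against the block's far end at (305,258), on top of the other two at (302,215), so it isn't clearly off the block. I'll knock it aside with the brush toe, working across the end from the +y side.

```bash
python3 -c "
from h import *
to(.6567,.0669,.14,6.4)
img,K,P=cam('top');print(ray(K,P,260,173,.03))
"
```

```text
t 10.7 pos [ 0.5107 -0.2408  0.1379] F [-0.67   -1.1971 -0.0907] open 0.316 q [-0.6534  0.2503  1.7251  0.005   1.1536 -1.9621]
shift units [-0.3032  1.6756 -0.0071] turn units [0.0072 0.0115 1.141 ] rows>= 9.8
[0.7159 0.1409 0.03  ]
```

Request:
arm_command:
  motion: "0 0 -0.1 0 0 0.05 0; 0 0.05 -0.05 0 0 0.1 0; 0 0.1 0 0 0 0.11 0; 0 0.15 0 0 0 0.11 0; 0 0.15 0 0 0 0.11 0; 0 0.1 0 0 0 0.11 0; 0 0.1 0 0 0 0.11 0; 0 0.1 0 0 0 0.11 0; 0 0 0 0 0 0.11 0; 0 0 0 0 0 0 0"

```text
time_s: 11.58
eef_pos: [0.6176, -0.104, 0.1828]
eef_rot: [0.013, 0.587, 0.809, 0.007]
wrist_force: [-1.1, 0.6, -0.8]
opening: 0.313
```

```bash
python3 -c "
from h import *
to(.6567,.0669,.14,6.4)
"
```

```text
t 11.58 pos [ 0.6176 -0.104   0.1828] F [-1.145   0.6442 -0.8251] open 0.313 q [-0.3595  0.3175  1.5413  0.0072  1.2548 -0.6767]
shift units [0.7544 0.4448 0.2166] turn units [0.026  0.009  0.1942] rows>= 4.5
```

Request:
arm_command:
  motion: "0.1 0.06 0 0.02 0.01 0.1 0; 0.18 0.05 0 0 0 0.09 0; 0.18 0.03 0 0 0 0 0; 0.15 0.03 0.05 0 0 0 0; 0.1 0 0.05 0 0 0 0; 0 0 0 0 0 0 0"

```text
time_s: 12.08
eef_pos: [0.6299, 0.0552, 0.1686]
eef_rot: [0.005, 0.658, 0.753, 0.005]
wrist_force: [-0.4, 0.3, -2.4]
opening: 0.322
```

```bash
python3 -c "
from h import *
to(.6567,.0669,.0615,6.4)
"
```

```text
t 12.08 pos [0.6299 0.0552 0.1686] F [-0.4004  0.342  -2.3999] open 0.322 q [-0.1016  0.3545  1.5232  0.0032  1.2504 -0.2372]
shift units [0.0402 0.1332 0.5373] turn units [0.0133 0.0001 0.0219] rows>= 2.8
```

Request:
arm_command:
  motion: "0.05 0.13 0 0.012 0 0.02 0; 0 0 0.1 0 0 0 0; 0 0 0.1 0 0 0 0; 0 0 0.1 0 0 0 0; 0 0 0 0 0 0 0"

```text
time_s: 12.5
eef_pos: [0.6556, 0.0748, 0.1115]
eef_rot: [0.002, 0.656, 0.754, 0.002]
wrist_force: [-1.0, 0.5, -2.2]
opening: 0.319
```

```bash
python3 -c "
from h import *
to(.6567,.0669,.0615,6.4)
img,K,P=cam('side');save(img,'k3.png',(230,170,330,245),8)
"
```

```text
t 12.5 pos [0.6556 0.0748 0.1115] F [-0.96    0.5221 -2.2324] open 0.319 q [-0.066   0.48    1.474   0.0001  1.1822 -0.2046]
shift units [-0.0395 -0.0014  0.25  ] turn units [0.005  0.0009 0.0257] rows>= 1.3
```

View pics/k3.png

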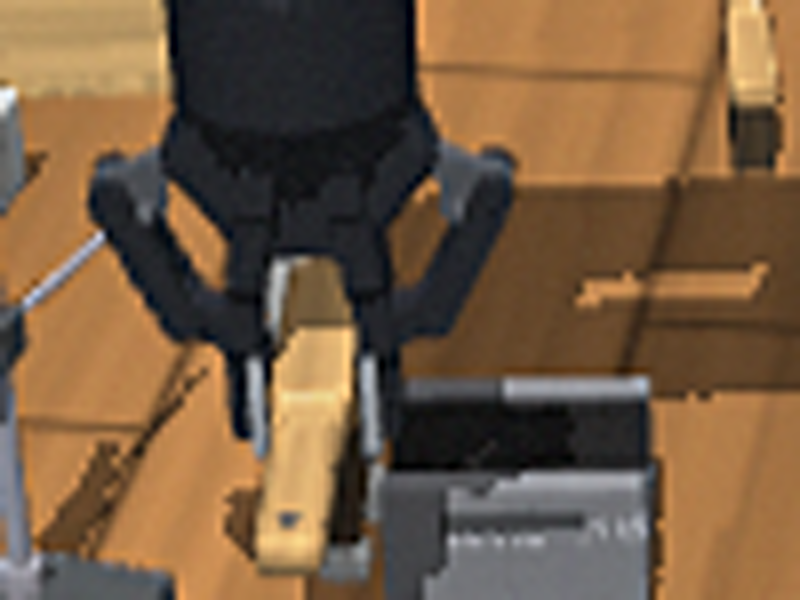

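Request:
arm_command:
  motion: "-0.02 0 0.1 0.005 0 0.025 0; 0 0 0.1 0 0 0 0; 0 0 0.03 0 0 0 0; 0 0 0 0 0 0 0"

```text
time_s: 12.88
eef_pos: [0.6627, 0.07, 0.0755]
eef_rot: [0.006, 0.664, 0.747, 0.004]
wrist_force: [0.7, -0.1, -1.5]
opening: 0.319
```

```bash
python3 -c "
from h import *
to(.6577,.0570,.0615,6.4)
img,K,P=cam('side');save(img,'l3.png',(230,190,330,265),8)
"
```

```text
t 12.88 pos [0.6627 0.07   0.0755] F [ 0.7374 -0.1067 -1.4641] open 0.319 q [-0.072   0.5326  1.4784 -0.0011  1.1167 -0.1891]
shift units [-0.0612 -0.0336  0.0697] turn units [0.0129 0.0034 0.0056] rows>= 0.5
```

View pics/l3.png

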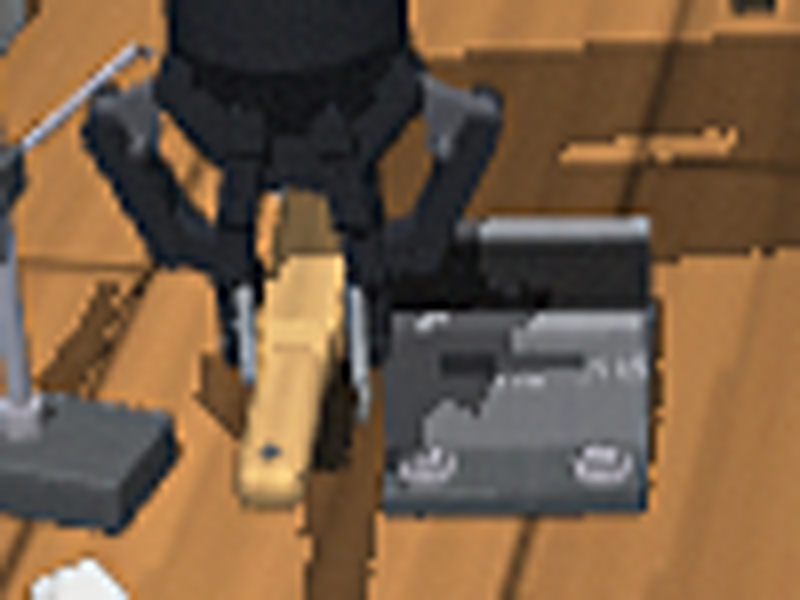

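Request:
arm_command:
  motion: "-0.01 -0.03 0.065 0.013 0.003 0.006 0; 0 0 0.02 0 0 0 0; 0 0 0 0 0 0 0"

```text
time_s: 13.18
eef_pos: [0.6599, 0.0667, 0.0628]
eef_rot: [0.003, 0.666, 0.746, 0.002]
wrist_force: [-0.4, 0.0, -1.4]
opening: 0.321
```

```bash
python3 -c "
from h import *
to(.6622,.0173,.0615,6.4)
"
```

```text
t 13.18 pos [0.6599 0.0667 0.0628] F [-0.3688  0.0034 -1.3651] open 0.321 q [-0.0777  0.5477  1.4848 -0.0004  1.1027 -0.1893]
shift units [-0.2468 -0.0161  0.0069] turn units [0.0059 0.0015 0.0001] rows>= 1.2
```

Request:
arm_command:
  motion: "-0.035 -0.005 0.005 0.005 0 0 0; -0.035 -0.005 0 0 0 0 0; -0.035 0 0 0 0 0 0; -0.035 0 0 0 0 0 0; -0.035 0 0 0 0 0 0; -0.035 0 0 0 0 0 0; -0.035 0 0 0 0 0 0; 0 0 0 0 0 0 0"

```text
time_s: 13.85
eef_pos: [0.665, 0.0112, 0.064]
eef_rot: [0.002, 0.667, 0.745, 0.0]
wrist_force: [0.1, -0.2, -1.2]
opening: 0.32
```

```bash
python3 -c "
from h import *
to(.6622,.0173,.0615,6.4)
img,K,P=cam('side');save(img,'m3.png',(230,190,330,265),8)
"
```

```text
t 13.85 pos [0.665  0.0112 0.064 ] F [ 0.1236 -0.1587 -1.2325] open 0.32 q [-0.1603  0.5514  1.4765 -0.0021  1.1099 -0.271 ]
shift units [ 0.0319 -0.0108  0.0123] turn units [ 0.0031  0.0027 -0.0001] rows>= 0.2
```

View pics/m3.png

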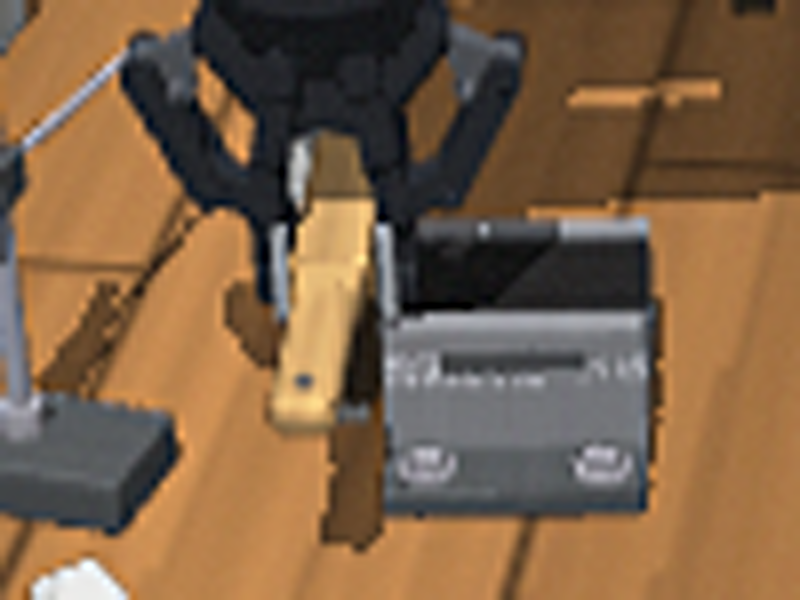

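Request:
arm_command:
  motion: "0 0.03 -0.1 0 0 0 0; 0 0 -0.2 0 0 0 0; 0 0 -0.2 0 0 0 0; 0 -0.1 -0.1 0 0 -0.05 0; 0 -0.2 0 0 0 -0.1 0; -0.1 -0.15 0 0 0 -0.11 0; -0.1 -0.1 0 0 0 -0.11 0; -0.1 -0.1 0 0 0 -0.11 0; -0.1 -0.1 0 0 0 -0.11 0; 0 0 0 0 0 0 0"

```text
time_s: 14.73
eef_pos: [0.5605, -0.104, 0.1896]
eef_rot: [0.002, 0.391, 0.921, 0.0]
wrist_force: [0.9, 0.1, -1.5]
opening: 0.323
```

```bash
python3 -c "
from h import *
to(.5341,-.2591,.10,74.6)
img,K,P=cam('top');save(img,'n2.png',(290,160,390,245),7)
img,K,P=cam('side');save(img,'n3.png',(230,190,330,265),8)
"
```

```text
t 14.73 pos [ 0.5605 -0.104   0.1896] F [ 0.8689  0.1145 -1.4775] open 0.323 q [-0.3919  0.2073  1.6636  0.0005  1.2667 -1.1604]
shift units [-0.4645 -0.6346  0.4482] turn units [ 0.001   0.0038 -0.5096] rows>= 4.5
```

View pics/n2.png

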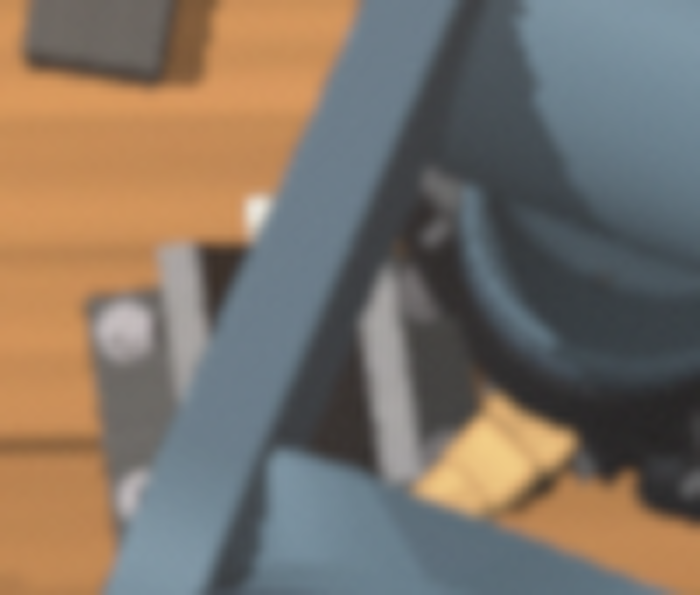

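View pics/n3.png

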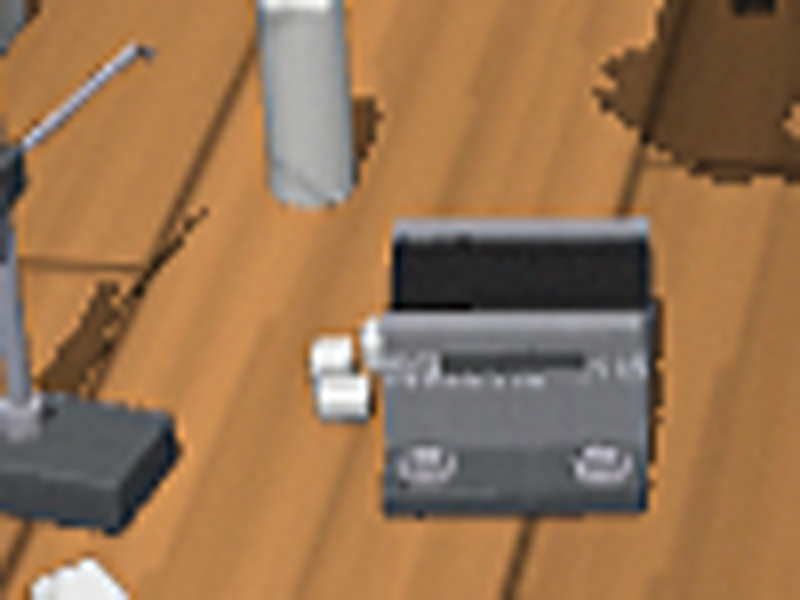

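Request:
arm_command:
  motion: "-0.05 -0.15 0 0 0 -0.1 0; -0.1 -0.17 0 0 0 -0.11 0; -0.1 -0.15 0.05 0 0 -0.11 0; -0.1 -0.05 0.1 0 0 -0.11 0; -0.05 0 0.1 0 0 -0.08 0; 0 0 0 0 0 0 0"

```text
time_s: 15.33
eef_pos: [0.566, -0.2216, 0.139]
eef_rot: [0.004, 0.128, 0.992, 0.002]
wrist_force: [-0.9, 1.2, -1.6]
opening: 0.323
```

```bash
python3 -c "
from h import *
to(.5341,-.2591,.10,74.6)
img,K,P=cam('top');save(img,'o2.png',(290,160,390,245),7)
"
```

```text
t 15.33 pos [ 0.566  -0.2216  0.139 ] F [-0.892   1.1537 -1.5815] open 0.323 q [-0.572   0.3418  1.605   0.0076  1.189  -1.8896]
shift units [ 0.1086 -0.2228  0.1928] turn units [0.0047 0.0074 0.0123] rows>= 1.6
```

View pics/o2.png

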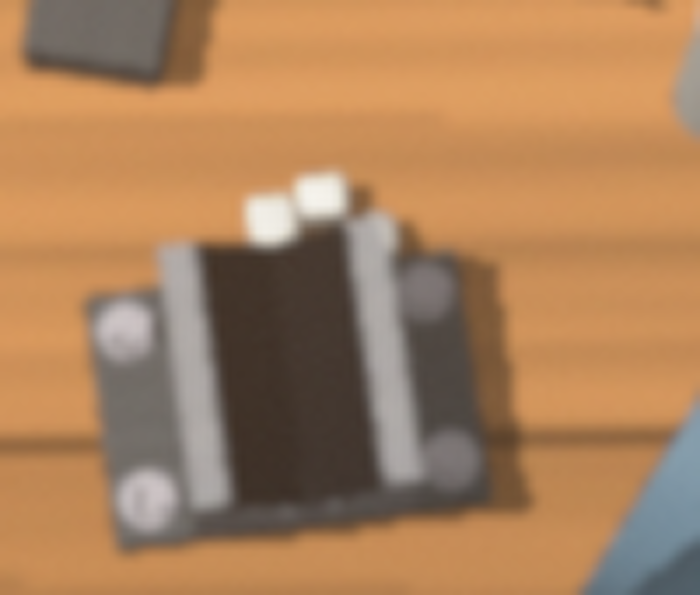

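```bash
python3 -c "
from h import *
_,K,P=cam('top');_,K2,P2=cam('side')
for (u,v),(a,b) in [((385,230),(373,345)),((322,195),(333,357)),((270,220),(345,397))]:
  for z in (.008,.02,.035):
    X=ray(K,P,290+u/7,160+v/7,z);print(z,X,(proj(K2,P2,X)-[230,190])*8,'seen',a,b)
to(.5341,-.2591,.035,74.6)
"
```

```text
0.008 [ 0.6699 -0.0636  0.008 ] [[378.2677 333.9362]] seen 373 345
0.02 [ 0.6663 -0.0631  0.02  ] [[385.942  306.6346]] seen 373 345
0.035 [ 0.6618 -0.0624  0.035 ] [[395.6334 272.1566]] seen 373 345
0.008 [ 0.6829 -0.042   0.008 ] [[330.5237 363.4514]] seen 333 357
0.02 [ 0.6792 -0.0416  0.02  ] [[338.5575 335.6895]] seen 333 357
0.035 [ 0.6745 -0.0412  0.035 ] [[348.7016 300.6353]] seen 333 357
0.008 [ 0.6741 -0.0237  0.008 ] [[344.4958 391.9998]] seen 345 397
0.02 [ 0.6704 -0.0236  0.02  ] [[352.531  363.7802]] seen 345 397
0.035 [ 0.6659 -0.0234  0.035 ] [[362.6754 328.1528]] seen 345 397
t 15.48 pos [ 0.5668 -0.2212  0.1432] F [-0.4192  0.5947 -1.3068] open 0.321 q [-0.5705  0.3351  1.6044  0.0074  1.1918 -1.8851]
shift units [ 0.116  -0.2271  0.5387] turn units [0.0033 0.0114 0.0094] rows>= 3.0
```

The two views agree that all three chips lie flat on the bench (z about 8 mm), just beyond the block's far end. Next I'll set the brush down near its old place.

Request:
arm_command:
  motion: "0.05 -0.1 0.1 0.003 0.01 0.009 0; 0.05 -0.1 0.15 0 0 0 0; 0 0 0.15 0 0 0 0; 0 0 0.08 0 0 0 0; 0 0 0.02 0 0 0 0; 0 0 0 0 0 0 0"

```text
time_s: 15.98
eef_pos: [0.5438, -0.2515, 0.0515]
eef_rot: [0.008, 0.137, 0.991, -0.003]
wrist_force: [0.1, 0.6, -1.1]
opening: 0.315
```

```bash
python3 -c "
from h import *
to(.5341,-.2591,.028,74.6)
"
```

```text
t 15.98 pos [ 0.5438 -0.2515  0.0515] F [ 0.1391  0.6314 -1.0934] open 0.315 q [-0.6323  0.4386  1.677   0.0027  1.0087 -1.9303]
shift units [ 0.0384 -0.0492  0.1171] turn units [-0.0038  0.0162 -0.0053] rows>= 0.7
```

Request:
arm_command:
  motion: "0.03 -0.04 0.05 -0.004 0.016 -0.005 0; 0 0 0.04 0 0 0 0; 0 0 0.015 0 0 0 0; 0 0 0 0 0 0 0; 0 0 0 0 0 0 0"

```text
time_s: 16.4
eef_pos: [0.5393, -0.2584, 0.0348]
eef_rot: [0.003, 0.134, 0.991, -0.002]
wrist_force: [0.4, -0.4, -1.1]
opening: 0.321
```

```bash
python3 -c "
from h import *
to(.5341,-.2591,.028,74.6)
"
```

```text
t 16.4 pos [ 0.5393 -0.2584  0.0348] F [ 0.428  -0.4291 -1.0644] open 0.321 q [-0.6453  0.4686  1.6749  0.0004  0.991  -1.9483]
shift units [ 0.0242 -0.0101  0.034 ] turn units [-0.0022  0.0064  0.0007] rows>= 0.2
```

Request:
arm_command:
  motion: "0 0 0.025 -0.002 0.006 0 0; 0 0 0.01 0 0 0 0; 0 0 0 0 0 0 0"

```text
time_s: 16.65
eef_pos: [0.5403, -0.259, 0.0286]
eef_rot: [0.001, 0.134, 0.991, -0.001]
wrist_force: [0.4, 0.2, -1.4]
opening: 0.316
```

```bash
python3 -c "
from h import *
to(.5341,-.2591,.028,74.6)
"
```

```text
t 16.65 pos [ 0.5403 -0.259   0.0286] F [ 0.4136  0.1894 -1.3732] open 0.316 q [-0.6448  0.4833  1.6686 -0.      0.9873 -1.9474]
shift units [ 0.03   -0.0088  0.0029] turn units [-0.0009  0.0021  0.0006] rows>= 0.2
```

Request:
arm_command:
  motion: "0 0 0.01 0 0.002 0 0; 0 0 0.005 0 0 0 0; 0 0 0 0 0 0 0"

```text
time_s: 16.9
eef_pos: [0.5408, -0.2593, 0.0276]
eef_rot: [-0.0, 0.134, 0.991, -0.001]
wrist_force: [-1.2, -0.0, -2.0]
opening: 0.32
```

Request:
arm_command:
  motion: "0 0 0.007 0 0 0 0; 0 0 0.004 0 0 0 0.3; 0 0 0 0 0 0 0.45; 0 0 0 0 0 0 0.6; 0 0 0 0 0 0 0.8; 0 0 0 0 0 0 0.8; 0 0 -0.05 0 0 0 0.8; 0 0 -0.1 0 0 0 1"

```text
time_s: 17.57
eef_pos: [0.539, -0.258, 0.0541]
eef_rot: [-0.003, 0.134, 0.991, 0.001]
wrist_force: [-0.5, 1.4, 0.4]
opening: 0.921
```

```bash
python3 -c "
from h import *
to(.548,.288,.2,91)
img,K,P=cam('wrist');save(img,'p1.png',None,.8)
"
```

```text
t 17.57 pos [ 0.539  -0.258   0.0541] F [-0.5337  1.3708  0.3984] open 0.921 q [-0.6441  0.4453  1.6603 -0.0016  1.0417 -1.946 ]
shift units [ 0.6841  2.6452 -0.7232] turn units [ 0.0015 -0.0054 -0.2726] rows>= 14.1
```

View pics/p1.png

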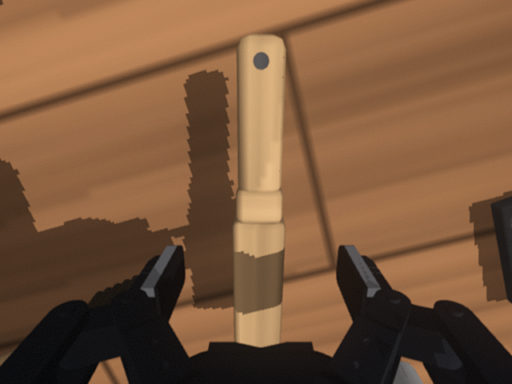

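The brush is standing upright on the bench with its handle end at (262,60), clear of the block. Now I'll go to the core.

Request:
arm_command:
  motion: "0 0 -0.15 0 0 0 1; 0 0 -0.2 0 0 0 1; 0 0 -0.2 0 0 0 1; 0.05 0.15 -0.1 0 0 -0.03 1; 0.05 0.2 0 0 0 -0.03 1; 0.05 0.2 0 0 0 -0.03 1; 0.05 0.2 0 0 0 -0.03 1; 0.05 0.2 0 0 0 -0.03 1; 0.05 0.2 0 0 0 -0.03 1; 0.05 0.2 0 0 0 -0.03 1"

```text
time_s: 18.45
eef_pos: [0.5233, 0.0157, 0.2035]
eef_rot: [0.01, 0.026, 1.0, -0.005]
wrist_force: [1.1, 0.1, -0.1]
opening: 1.001
```

```bash
python3 -c "
from h import *
to(.548,.288,.17,91)
img,K,P=cam('top');save(img,'q2.png',(290,160,470,295),4)
"
```

```text
t 18.45 pos [0.5233 0.0157 0.2035] F [ 1.1114  0.0541 -0.1072] open 1.001 q [-0.1925  0.079   1.7794 -0.0075  1.2617 -1.7082]
shift units [-0.0483  1.3679  0.1547] turn units [-0.0103  0.0191 -0.0672] rows>= 6.9
```

View pics/q2.png

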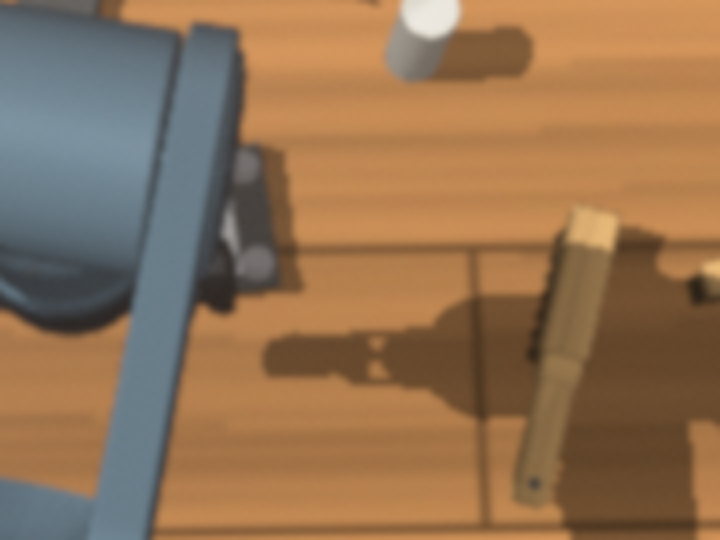

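Request:
arm_command:
  motion: "0 0.15 0 -0.01 0.02 -0.03 1; 0 0.2 0 0 0 -0.03 1; 0 0.2 0 0 0 0 1; -0.02 0.2 0 0 0 0 1; -0.02 0.2 0 0 0 0 1; 0 0.2 0.05 0 0 0 1; 0 0.1 0.08 0 0 0 1; 0 0 0 0 0 0 1"

```text
time_s: 19.17
eef_pos: [0.5288, 0.287, 0.1837]
eef_rot: [0.005, -0.012, 1.0, 0.003]
wrist_force: [-1.8, -1.0, -0.9]
opening: 0.999
```

```bash
python3 -c "
from h import *
to(.548,.288,.14,91.2)
img,K,P=cam('wrist');save(img,'r1.png')
a=np.radians(1.2);d=np.array([np.cos(a),np.sin(a),0]);n=np.array([-d[1],d[0],0]);c=np.array([.548,.288,.039])
for s in (.05,-.05):
  for y,z in ((.029,0),(-.029,0),(0,.029)): print(s,y,z,proj(K,P,c+s*d+y*n+[0,0,z]))
"
```

```text
t 19.17 pos [0.5288 0.287  0.1837] F [-1.7681 -0.9618 -0.8908] open 0.999 q [ 0.2981  0.2753  1.593   0.004   1.2615 -1.297 ]
shift units [-0.0941  0.0013  0.2193] turn units [0.0066 0.0099 0.0021] rows>= 1.2
0.05 0.029 0 [[356.4835 297.6469]]
0.05 -0.029 0 [[290.1534 297.7352]]
0.05 0 0.029 [[323.4202 314.79  ]]
-0.05 0.029 0 [[360.2823 183.8102]]
-0.05 -0.029 0 [[286.5129 183.7219]]
-0.05 0 0.029 [[323.5237 190.9885]]
```

View pics/r1.png

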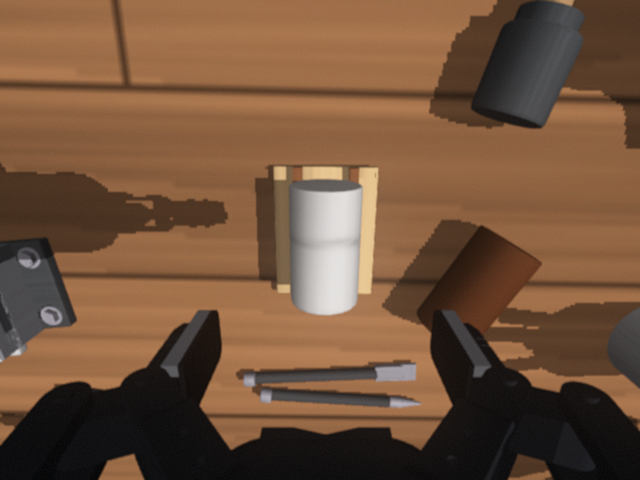

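The wrist view shows the white marble core in its rest at columns 290–361, rows 183–313. The brown look-alike at (480,280) is excluded. Descending over the core.

Request:
arm_command:
  motion: "-0.05 0.008 0.06 0.006 0.01 0.002 1; -0.04 0 0.1 0 0 0 1; 0 0 0.06 0 0 0 1; 0 0 0 0 0 0 1"

```text
time_s: 19.55
eef_pos: [0.5509, 0.2861, 0.1441]
eef_rot: [0.004, -0.011, 1.0, 0.0]
wrist_force: [-0.8, -0.4, -1.0]
opening: 0.997
```

```bash
python3 -c "
from h import *
to(.548,.2893,.022,90.7)
"
```

```text
t 19.55 pos [0.5509 0.2861 0.1441] F [-0.7597 -0.4051 -0.9708] open 0.997 q [ 0.289   0.3623  1.5662 -0.0018  1.206  -1.3023]
shift units [0.0186 0.016  0.6103] turn units [0.0003 0.007  0.0085] rows>= 3.1
```

Request:
arm_command:
  motion: "0.015 0.016 0.1 0 0.007 0.008 1; 0 0 0.12 0 0 0 1; 0 0 0.12 0 0 0 1; 0 0 0.06 0 0 0 1; 0 0 0 0 0 0 1"

```text
time_s: 19.97
eef_pos: [0.5516, 0.2851, 0.0677]
eef_rot: [0.003, -0.003, 1.0, 0.001]
wrist_force: [-0.5, -0.1, -0.1]
opening: 0.998
```

```bash
python3 -c "
from h import *
to(.548,.2893,.022,90.7)
img,K,P=cam('wrist');save(img,'s1.png',None,.8)
"
```

```text
t 19.97 pos [0.5516 0.2851 0.0677] F [-0.5284 -0.0778 -0.129 ] open 0.998 q [ 0.2865  0.4612  1.6036 -0.0007  1.07   -1.2905]
shift units [0.0192 0.0208 0.2285] turn units [ 0.0012  0.0064 -0.0054] rows>= 1.2
```

View pics/s1.png

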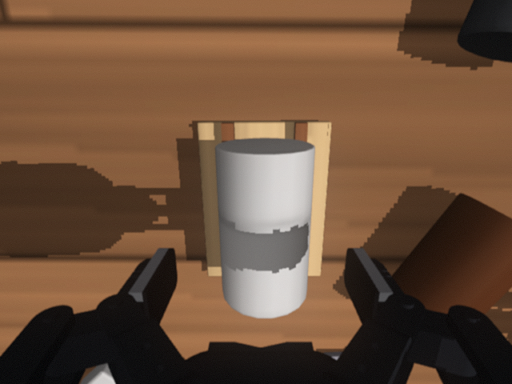

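Request:
arm_command:
  motion: "0.015 0.018 0.05 0 0.006 -0.005 1; 0 0 0.08 0 0 0 1; 0 0 0.06 0 0 0 1; 0 0 0.02 0 0 0 1; 0 0 0 0 0 0 1"

```text
time_s: 20.43
eef_pos: [0.5535, 0.2903, 0.0315]
eef_rot: [0.005, -0.006, 1.0, 0.002]
wrist_force: [0.7, -1.0, 0.4]
opening: 1.003
```

```bash
python3 -c "
from h import *
to(.548,.2888,.022,90.7)
img,K,P=cam('wrist');save(img,'s2.png',None,.8)
"
```

```text
t 20.43 pos [0.5535 0.2903 0.0315] F [ 0.7172 -0.9838  0.3688] open 1.003 q [ 0.2926  0.5194  1.6055  0.0018  1.0053 -1.2909]
shift units [ 0.0279 -0.0073  0.0472] turn units [ 0.0044  0.01   -0.0004] rows>= 0.3
```

View pics/s2.png

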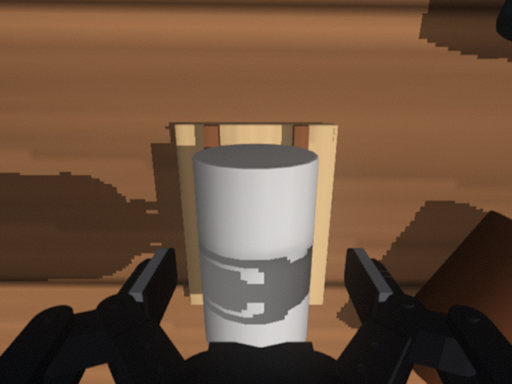

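Request:
arm_command:
  motion: "0.025 -0.01 0.03 0.004 0.01 0 1; 0 0 0.015 0 0 0 1; 0 0 0.005 0 0 0 1; 0 0 0 0 0 0 1"

```text
time_s: 20.82
eef_pos: [0.5494, 0.2888, 0.0231]
eef_rot: [0.001, -0.006, 1.0, 0.0]
wrist_force: [0.2, 0.6, -0.1]
opening: 1.0
```

```bash
python3 -c "
from h import *
to(.548,.2888,.022,90.7)
"
```

```text
t 20.82 pos [0.5494 0.2888 0.0231] F [ 0.1563  0.5852 -0.0628] open 1.0 q [ 0.2928  0.53    1.6104  0.0004  0.999  -1.2905]
shift units [0.0071 0.0003 0.0054] turn units [0.0009 0.0019 0.    ] rows>= 0.0
```

Aligned, so I'll close.

Request:
arm_command:
  motion: "0.006 0 0.005 0 0.002 0 0.8; 0 0 0 0 0 0 0.7; 0 0 0 0 0 0 0.6; 0 0 0 0 0 0 0.4; 0 0 0 0 0 0 0.2; 0 0 0 0 0 0 0; 0 0 0 0 0 0 0"

```text
time_s: 21.4
eef_pos: [0.5487, 0.2886, 0.0231]
eef_rot: [0.0, -0.006, 1.0, 0.0]
wrist_force: [0.0, 0.1, 0.2]
opening: 0.661
```

```bash
python3 -c "
from h import *
to(.548,.2888,.1,90.7)
img,K,P=cam('wrist');save(img,'s3.png',None,.8)
img,K,P=cam('side');save(img,'s4.png',(240,240,360,330),6)
"
```

```text
t 21.4 pos [0.5487 0.2886 0.0231] F [0.0127 0.1144 0.2341] open 0.661 q [ 0.2928  0.5294  1.6114  0.0007  0.9997 -1.2907]
shift units [ 0.0033  0.0012 -0.3844] turn units [0.0008 0.0009 0.0001] rows>= 1.9
```

View pics/s3.png

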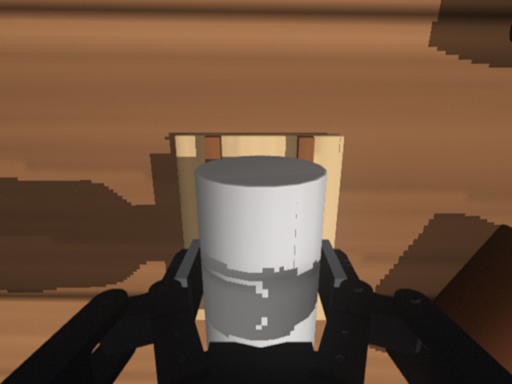

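View pics/s4.png

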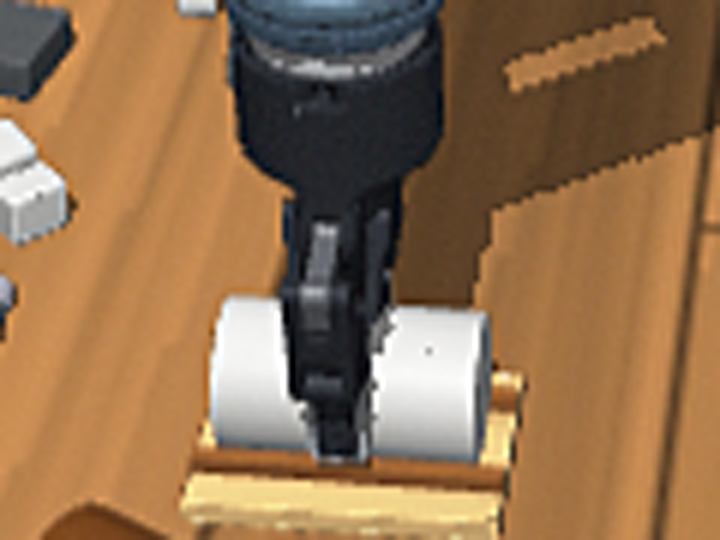

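Request:
arm_command:
  motion: "0 0 -0.05 0 0 0 0; 0 0 -0.1 0 0 0 0; 0 0 -0.15 0 0 0 0; 0 0 -0.15 0 0 0 0; 0 0 -0.15 0 0 0 0; 0 0 -0.1 0 0 0 0; 0 0 0 0 0 0 0"

```text
time_s: 22.08
eef_pos: [0.5398, 0.2861, 0.1602]
eef_rot: [-0.011, -0.006, 1.0, -0.003]
wrist_force: [1.9, 1.3, -6.2]
opening: 0.657
```

```bash
python3 -c "
from h import *
to(.609,-.028,.15,96.4)
img,K,P=cam('side');save(img,'t4.png',(220,200,370,320),5)
"
```

```text
t 22.08 pos [0.5398 0.2861 0.1602] F [ 1.858   1.2739 -6.1817] open 0.657 q [ 0.2928  0.3435  1.556   0.0011  1.2656 -1.2906]
shift units [-0.3278 -1.5745  0.052 ] turn units [-0.0042 -0.0221 -0.095 ] rows>= 8.0
```

View pics/t4.png

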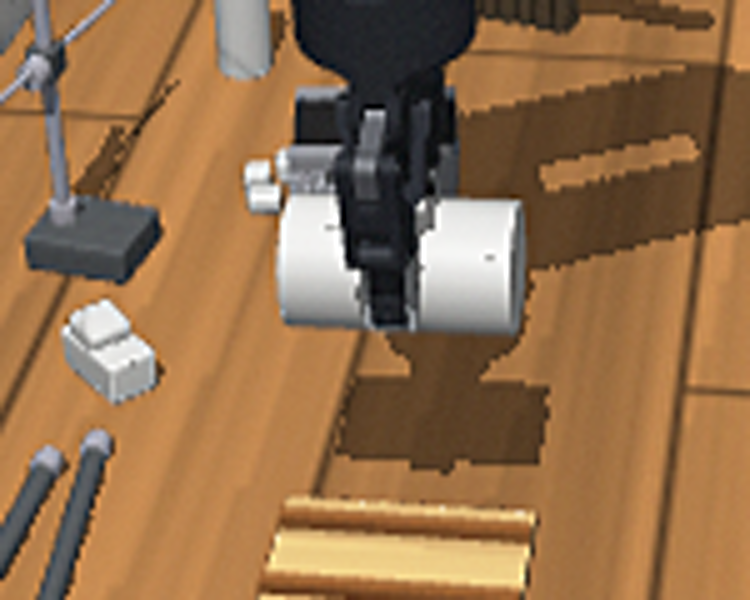

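Request:
arm_command:
  motion: "-0.03 -0.1 0 -0.004 -0.02 -0.02 0; -0.04 -0.18 0 0 0 -0.03 0; -0.04 -0.19 0 0 0 -0.03 0; -0.04 -0.19 0 0 0 -0.02 0; -0.04 -0.19 0 0 0 0 0; -0.04 -0.19 0 0 0 0 0; -0.03 -0.18 0 0 0 0 0; -0.02 -0.1 0 0 0 0 0; 0 0 0 0 0 0 0"

```text
time_s: 22.88
eef_pos: [0.6065, 0.0197, 0.1336]
eef_rot: [-0.018, -0.065, 0.998, 0.001]
wrist_force: [0.0, 0.2, -6.9]
opening: 0.66
```

```bash
python3 -c "
from h import *
to(.609,-.028,.12,96.4)
"
```

```text
t 22.88 pos [0.6065 0.0197 0.1336] F [ 0.0165  0.1853 -6.9009] open 0.66 q [-0.1597  0.3743  1.5737 -0.0063  1.2295 -1.858 ]
shift units [ 0.0158 -0.2386  0.0674] turn units [ 0.004  -0.0345  0.0173] rows>= 1.2
```

Request:
arm_command:
  motion: "0.015 -0.12 -0.01 0.004 -0.03 0.017 0; 0 -0.1 -0.01 0 -0.005 0 0; 0 0 0 0 0 0 0; 0 0 0 0 0 0 0"

```text
time_s: 23.22
eef_pos: [0.6017, -0.0256, 0.1258]
eef_rot: [-0.008, -0.054, 0.999, 0.003]
wrist_force: [-0.3, 0.0, -6.5]
opening: 0.657
```

```bash
python3 -c "
from h import *
to(.609,-.028,.10,96.4)
img,K,P=cam('wrist');save(img,'u1.png')
a=np.radians(6.4);d=np.array([np.cos(a),np.sin(a),0]);n=np.array([-d[1],d[0],0]);c=np.array([.609,-.028,0])
for s in (.045,-.045):
  for y,z in ((.038,.0584),(.025,.0584),(0,.044),(-.025,.0584),(-.038,.0584)): print(s,y,z,proj(K,P,c+s*d+y*n+[0,0,z]))
"
```

```text
t 23.22 pos [ 0.6017 -0.0256  0.1258] F [-0.2999  0.0353 -6.5026] open 0.657 q [-0.2401  0.3618  1.6079  0.0015  1.189  -1.9188]
shift units [-0.0369 -0.0169  0.1281] turn units [ 0.0069 -0.0149 -0.0042] rows>= 0.7
0.045 0.038 0.0584 [[376.0702 332.3447]]
0.045 0.025 0.0584 [[356.326  332.5026]]
0.045 0 0.044 [[318.5379 321.6263]]
0.045 -0.025 0.0584 [[280.258  333.1111]]
0.045 -0.038 0.0584 [[260.4467 333.2696]]
-0.045 0.038 0.0584 [[381.774  196.9874]]
-0.045 0.025 0.0584 [[359.5551 197.112 ]]
-0.045 0 0.044 [[317.1166 193.0272]]
-0.045 -0.025 0.0584 [[273.9346 197.592 ]]
-0.045 -0.038 0.0584 [[251.6308 197.7171]]
```

View pics/u1.png

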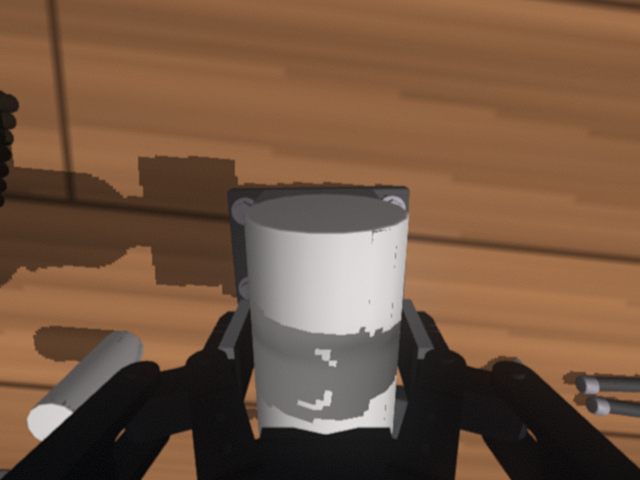

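Request:
arm_command:
  motion: "-0.035 -0.016 0.03 0.007 -0.015 -0.004 0; 0 0 0.02 0 0 0 0; 0 0 0 0 0 0 0; 0 0 0 0 0 0 0"

```text
time_s: 23.6
eef_pos: [0.6055, -0.0234, 0.1108]
eef_rot: [-0.004, -0.058, 0.998, 0.002]
wrist_force: [0.2, -0.2, -6.2]
opening: 0.663
```

```bash
python3 -c "
from h import *
to(.609,-.028,.0625,96.4)
img,K,P=cam('wrist');save(img,'v1.png')
a=np.radians(6.4);d=np.array([np.cos(a),np.sin(a),0]);n=np.array([-d[1],d[0],0]);c=np.array([.609,-.028,0])
for y in (.065,-.065): print(y,proj(K,P,c-.045*d+y*n+[0,0,.012]),proj(K,P,c-.045*d+y*n+[0,0,.0]))
"
```

```text
t 23.6 pos [ 0.6055 -0.0234  0.1108] F [ 0.1661 -0.1635 -6.2432] open 0.663 q [-0.2346  0.383   1.6131  0.0006  1.1542 -1.9208]
shift units [-0.0167 -0.0257  0.2412] turn units [ 0.0033 -0.0077  0.0033] rows>= 1.2
0.065 [[414.0001 181.7002]] [[409.9432 179.0427]]
-0.065 [[217.3628 181.088 ]] [[222.1631 178.4508]]
```

View pics/v1.png

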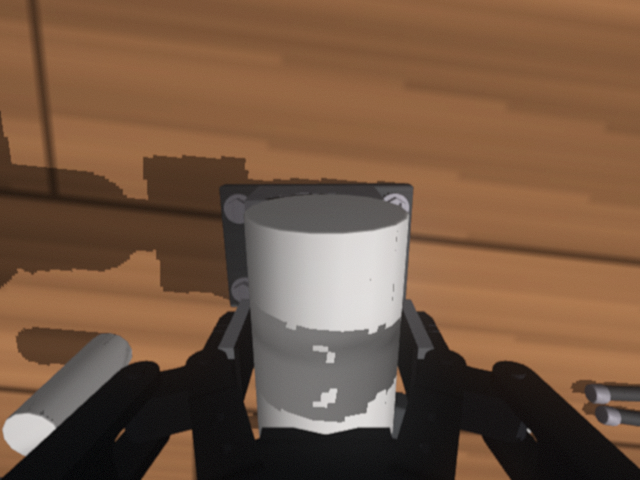

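Request:
arm_command:
  motion: "-0.02 -0.022 0.07 0.003 -0.008 0.003 0; 0 0 0.06 0 0 0 0; 0 0 0.02 0 0 0 0; 0 0 0 0 0 0 0; 0 0 0 0 0 0 0"

```text
time_s: 24.07
eef_pos: [0.6095, -0.0247, 0.0801]
eef_rot: [-0.0, -0.057, 0.998, 0.001]
wrist_force: [1.1, 0.3, -7.3]
opening: 0.658
```

```bash
python3 -c "
from h import *
to(.6105,-.0275,.0625,96.4)
"
```

```text
t 24.07 pos [ 0.6095 -0.0247  0.0801] F [ 1.0929  0.2804 -7.3009] open 0.658 q [-0.2355  0.4275  1.6226  0.0012  1.0926 -1.9217]
shift units [-0.0036 -0.0144  0.0881] turn units [ 0.0013 -0.0007  0.003 ] rows>= 0.4
```

Request:
arm_command:
  motion: "-0.004 -0.015 0.03 0.001 0 0.003 0; 0 0 0.015 0 0 0 0; 0 0 0 0 0 0 0; 0 0 0 0 0 0 0"

```text
time_s: 24.4
eef_pos: [0.6113, -0.0279, 0.0716]
eef_rot: [0.0, -0.056, 0.998, -0.0]
wrist_force: [-0.2, 0.5, -6.4]
opening: 0.66
```

```bash
python3 -c "
from h import *
to(.6105,-.0275,.0625,96.4)
"
```

```text
t 24.4 pos [ 0.6113 -0.0279  0.0716] F [-0.194   0.4655 -6.3653] open 0.66 q [-0.2392  0.4425  1.6215  0.      1.0769 -1.9216]
shift units [0.004  0.0023 0.0454] turn units [-0.0002  0.0006 -0.0002] rows>= 0.2
```

Request:
arm_command:
  motion: "0.002 0.002 0.015 0 0 0 0; 0 0 0.012 0 0 0 0; 0 0 0 0 0 0 0; 0 0 0 0 0 0 0"

```text
time_s: 24.73
eef_pos: [0.6114, -0.0277, 0.0664]
eef_rot: [0.001, -0.056, 0.998, -0.0]
wrist_force: [0.4, 0.6, -7.1]
opening: 0.66
```

```bash
python3 -c "
from h import *
to(.6105,-.0275,.0625,96.4)
img,K,P=cam('side');save(img,'w4.png',(240,180,340,255),8)
"
```

```text
t 24.73 pos [ 0.6114 -0.0277  0.0664] F [ 0.4313  0.5662 -7.0901] open 0.66 q [-0.239   0.4493  1.6243  0.      1.0662 -1.9211]
shift units [0.0042 0.0015 0.0194] turn units [-0.0006  0.0017 -0.0004] rows>= 0.1
```

View pics/w4.png

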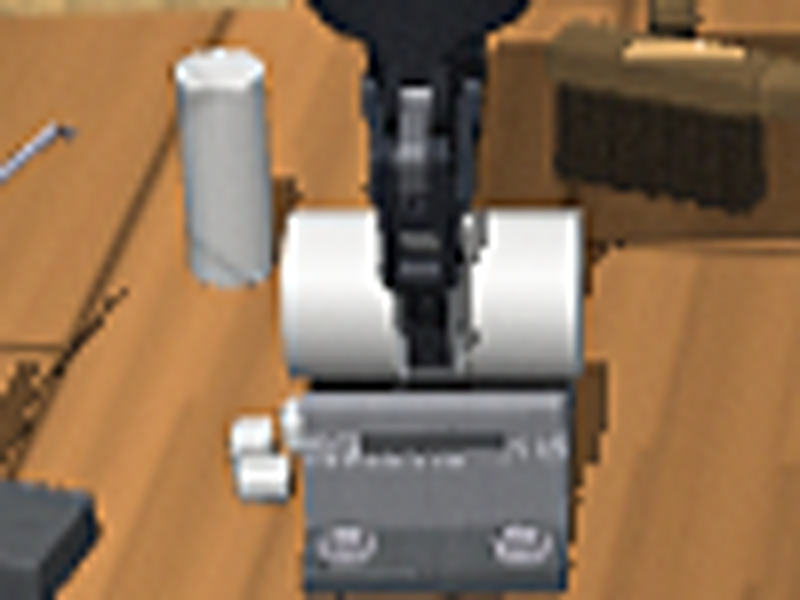

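The core spans columns 283–583 over the block's 300–570, so it is midway. I'll lower it gently, watching the force.

Request:
arm_command:
  motion: "0.002 0.001 0.009 0 0.001 0 0; 0 0 0.007 0 0 0 0; 0 0 0 0 0 0 0"

```text
time_s: 25.03
eef_pos: [0.6111, -0.0275, 0.0632]
eef_rot: [0.001, -0.056, 0.998, -0.0]
wrist_force: [-0.3, -0.2, -6.9]
opening: 0.658
```

Request:
arm_command:
  motion: "0 0 0.006 0 0 0 0; 0 0 0.003 0 0 0 0; 0 0 0 0 0 0 0"

```text
time_s: 25.28
eef_pos: [0.6117, -0.0279, 0.0623]
eef_rot: [0.001, -0.056, 0.998, -0.001]
wrist_force: [-1.1, 0.4, -5.6]
opening: 0.657
```

Request:
arm_command:
  motion: "0 0 0.006 0 0 0 0; 0 0 0.003 0 0 0 0; 0 0 0 0 0 0 0"

```text
time_s: 25.53
eef_pos: [0.6122, -0.0282, 0.0619]
eef_rot: [0.002, -0.056, 0.998, -0.001]
wrist_force: [-0.2, -0.1, -4.5]
opening: 0.659
```

Request:
arm_command:
  motion: "0 0 0.003 0 0 0 0; 0 0 0 0 0 0 0.7; 0 0 0 0 0 0 0.75; 0 0 0 0 0 0 0.85; 0 0 0 0 0 0 1; 0 0 0 0 0 0 1; 0 0 0 0 0 0 1; 0 0 0 0 0 0 1"

```text
time_s: 26.2
eef_pos: [0.6167, -0.0289, 0.065]
eef_rot: [0.007, -0.056, 0.998, -0.002]
wrist_force: [-0.8, 0.2, -0.0]
opening: 1.005
```

```bash
python3 -c "
from h import *
to(.6105,-.0275,.15,96.4)
img,K,P=cam('side');save(img,'x4.png',(240,180,340,255),8)
img,K,P=cam('wrist');save(img,'x1.png',None,.8)
"
```

```text
t 26.2 pos [ 0.6167 -0.0289  0.065 ] F [-0.8499  0.2178 -0.019 ] open 1.005 q [-0.2386  0.4544  1.6202 -0.0005  1.0532 -1.9206]
shift units [ 0.0244  0.0081 -0.4255] turn units [-0.0049  0.0122 -0.0002] rows>= 2.1
```

View pics/x4.png

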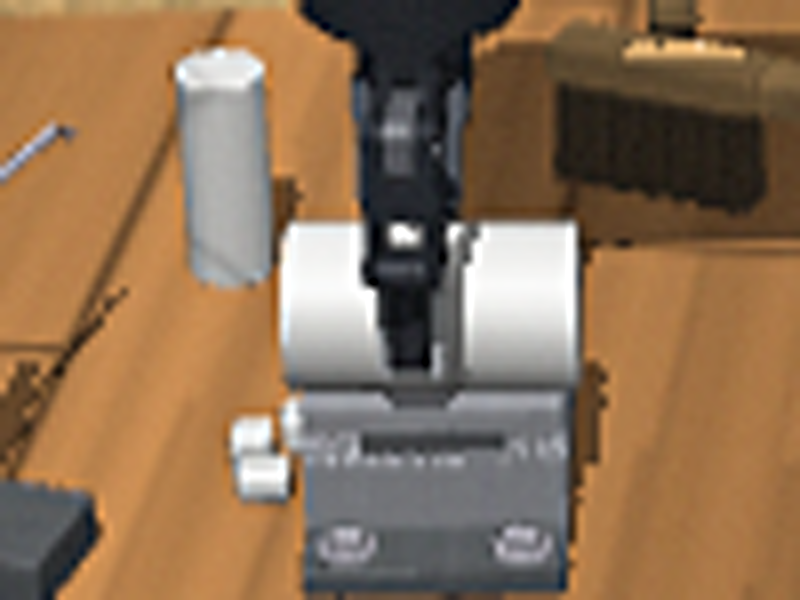

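View pics/x1.png

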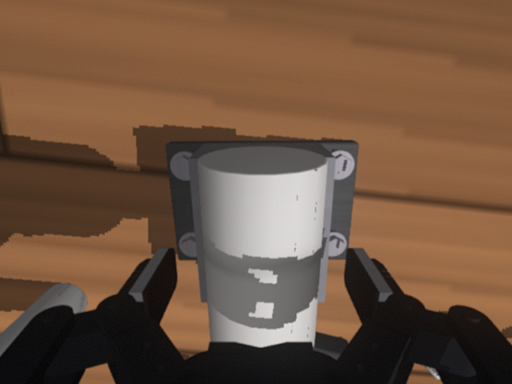

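Request:
arm_command:
  motion: "0 0.005 -0.1 0 0 0 1; 0 0 -0.15 -0.005 0.012 0 1; 0 0 -0.15 0 0 0 1; 0 0 -0.1 0 0 0 1; 0 0 0 0 0 0 0.5; 0 0 0 0 0 0 0; 0 0 0 0 0 0 0; 0 0 0 0 0 0 0; 0 0 0 0 0 0 0"

```text
time_s: 27.05
eef_pos: [0.6124, -0.027, 0.1632]
eef_rot: [-0.005, -0.056, 0.998, 0.002]
wrist_force: [-0.2, 0.6, -0.4]
opening: 0.3
```

```bash
python3 -c "
from h import *
to(.6105,-.0275,.13,96.4)
img,K,P=cam('wrist');save(img,'y1.png')
img,K2,P2=cam('side');save(img,'y4.png',(240,180,340,255),8)
a=np.radians(6.4);d=np.array([np.cos(a),np.sin(a),0]);n=np.array([-d[1],d[0],0]);c=np.array([.6105,-.0275,0.0775])
for s in (.05,-.05):
  for y,z in ((.029,0),(-.029,0),(0,.029),(0,-.029)): print(s,y,z,proj(K,P,c+s*d+y*n+[0,0,z]),(proj(K2,P2,c+s*d+y*n+[0,0,z])-[240,180])*8)
"
```

```text
t 27.05 pos [ 0.6124 -0.027   0.1632] F [-0.1942  0.5855 -0.3904] open 0.3 q [-0.2375  0.3357  1.5597  0.0003  1.2562 -1.9195]
shift units [ 0.0082 -0.0022  0.1659] turn units [ 0.0035 -0.0088 -0.0006] rows>= 0.8
0.05 0.029 0 [[364.1189 312.764 ]] [[283.893  348.2941]]
0.05 -0.029 0 [[281.5303 312.9715]] [[298.3096 263.7381]]
0.05 0 0.029 [[322.736  335.6878]] [[286.4489 231.2512]]
0.05 0 -0.029 [[322.9317 294.472 ]] [[295.892  377.9362]]
-0.05 0.029 0 [[369.2539 168.7405]] [[580.2428 347.4327]]
-0.05 -0.029 0 [[275.5761 168.819 ]] [[585.2257 262.7917]]
-0.05 0 0.029 [[322.2596 175.1117]] [[580.967  230.2354]]
-0.05 0 -0.029 [[322.5822 163.8224]] [[584.5462 377.1368]]
```

View pics/y1.png

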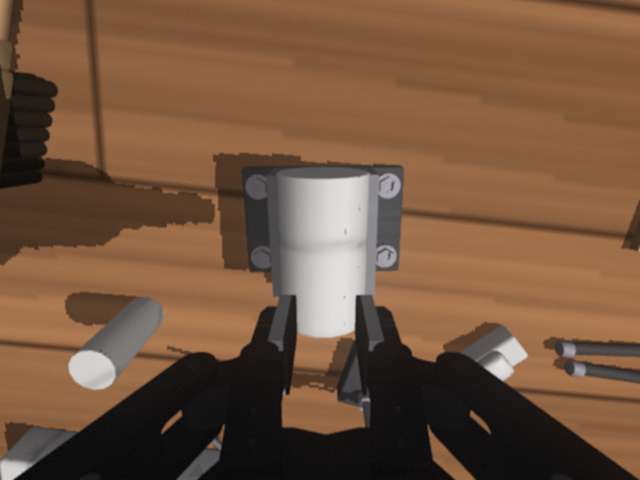

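View pics/y4.png

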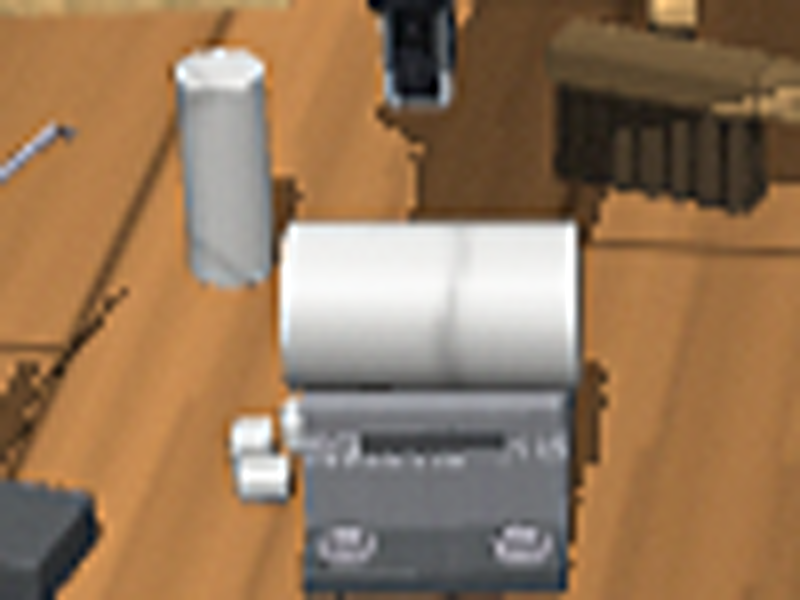

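The core sits evenly: land strips at columns 268–278 and 367–377 are equal. The groove is clear and the chips are on the bench. Next I'll shut the fingers and press from on top.

Request:
arm_command:
  motion: "0.008 0 0.05 0.003 -0.009 0 0; 0 0 0.06 0 0 0 0; 0 0 0.04 0 0 0 0; 0 0 0 0 0 0 0; 0 0 0 0 0 0 0"

```text
time_s: 27.57
eef_pos: [0.6088, -0.0267, 0.1277]
eef_rot: [-0.003, -0.055, 0.998, 0.001]
wrist_force: [-0.4, -0.2, 0.4]
opening: -0.0
```

```bash
python3 -c "
from h import *
to(.6105,-.0272,.1065,96.4)
"
```

```text
t 27.57 pos [ 0.6088 -0.0267  0.1277] F [-0.3634 -0.1893  0.3829] open -0.0 q [-0.2387  0.367   1.5965  0.0006  1.1843 -1.9207]
shift units [-0.0086 -0.0035  0.1057] turn units [ 0.0025 -0.0053 -0.0007] rows>= 0.5
```

Request:
arm_command:
  motion: "-0.008 -0.003 0.04 0.002 -0.005 0 0; 0 0 0.02 0 0 0 0; 0 0 0 0 0 0 0; 0 0 0 0 0 0 0"

```text
time_s: 27.9
eef_pos: [0.6108, -0.0272, 0.1143]
eef_rot: [-0.0, -0.055, 0.998, 0.0]
wrist_force: [-1.1, -0.6, 0.9]
opening: -0.003
```

```bash
python3 -c "
from h import *
to(.6105,-.0272,.1065,96.4)
img,K2,P2=cam('side');save(img,'z4.png',(240,180,340,255),8)
"
```

```text
t 27.9 pos [ 0.6108 -0.0272  0.1143] F [-1.0613 -0.5562  0.865 ] open -0.003 q [-0.2386  0.3843  1.6033  0.0005  1.1545 -1.9205]
shift units [0.0017 0.0002 0.0388] turn units [ 0.0005 -0.0003 -0.0007] rows>= 0.2
```

View pics/z4.png

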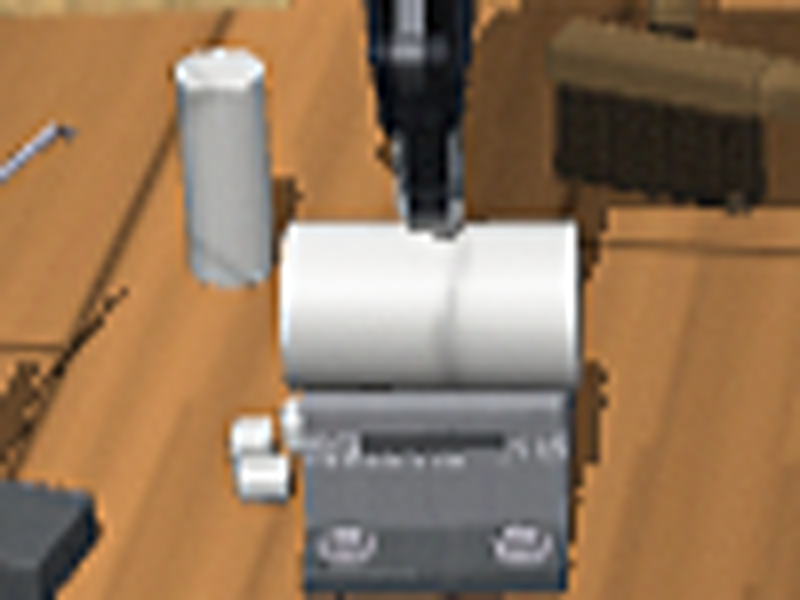

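Request:
arm_command:
  motion: "0 0 0.015 0 0 0 0; 0 0 0.008 0 0 0 0; 0 0 0 0 0 0 0"

```text
time_s: 28.2
eef_pos: [0.6116, -0.0274, 0.1103]
eef_rot: [0.001, -0.055, 0.998, -0.0]
wrist_force: [0.5, -0.1, 0.2]
opening: -0.001
```

Request:
arm_command:
  motion: "0 0 0.01 0 0 0 0; 0 0 0.004 0 0 0 0; 0 0 0 0 0 0 0"

```text
time_s: 28.45
eef_pos: [0.6118, -0.0274, 0.1077]
eef_rot: [0.001, -0.055, 0.998, -0.0]
wrist_force: [-0.2, -0.3, 0.5]
opening: 0.001
```

Request:
arm_command:
  motion: "0 0 0.006 0 0 0 0; 0 0 0.005 0 0 0 0; 0 0 0.005 0 0 0 0"

```text
time_s: 28.7
eef_pos: [0.6121, -0.0274, 0.1064]
eef_rot: [0.001, -0.056, 0.998, -0.0]
wrist_force: [-4.0, 0.9, 8.7]
opening: 0.002
```

Request:
arm_command:
  motion: "0 0 0.005 0 0 0 0; 0 0 0.005 0 0 0 0"

```text
time_s: 28.87
eef_pos: [0.6121, -0.0274, 0.1065]
eef_rot: [0.001, -0.056, 0.998, -0.0]
wrist_force: [-3.2, 0.9, 6.5]
opening: 0.001
```

Request:
arm_command:
  motion: "0.004 0 0.009 0 0 0 0; 0.004 0 0.01 0 0 0 0"

```text
time_s: 29.03
eef_pos: [0.6121, -0.0276, 0.1064]
eef_rot: [0.003, -0.056, 0.998, -0.001]
wrist_force: [-4.6, 1.6, 12.6]
opening: -0.002
```

Request:
arm_command:
  motion: "0.008 0 0.011 0 0.004 0 0; 0.008 0 0.011 0 0.004 0 0"

```text
time_s: 29.2
eef_pos: [0.6119, -0.0279, 0.1065]
eef_rot: [0.002, -0.056, 0.998, -0.002]
wrist_force: [1.0, 2.8, 9.2]
opening: -0.004
```

```bash
python3 -c "
from h import *
to(.6105,-.0272,.1065,96.4)
import time
for i in range(4):
  camera('side'); print(get_obs()['wrist_force'],get_obs()['eef_pos'])
"
```

```text
t 29.2 pos [ 0.6119 -0.0279  0.1065] F [1.0357 2.7629 9.2395] open -0.004 q [-0.2383  0.3931  1.6091 -0.0017  1.134  -1.9204]
shift units [ 0.0065  0.0043 -0.0002] turn units [-0.0032  0.0044  0.0003] rows>= 0.0
[-0.2682  2.6111  8.5525] [ 0.6119 -0.0279  0.1064]
[-0.6056  1.9909  9.4554] [ 0.6119 -0.0279  0.1065]
[-1.4679  2.3225  8.9968] [ 0.6119 -0.0279  0.1065]
[-0.9971  1.8448  9.6872] [ 0.6119 -0.0279  0.1065]
```

Request:
arm_command:
  motion: "0.006 0.004 0.016 -0.003 0.003 0 0; 0.006 0.004 0.017 -0.003 0.003 0 0"

```text
time_s: 29.57
eef_pos: [0.6122, -0.0274, 0.1063]
eef_rot: [0.002, -0.056, 0.998, -0.0]
wrist_force: [-7.7, -2.1, 22.1]
opening: 0.003
```

```bash
python3 -c "
from h import *
to(.6105,-.0272,.1065,96.4)
for i in range(4):
  camera('side'); print(get_obs()['wrist_force'],get_obs()['eef_pos'])
"
```

```text
t 29.57 pos [ 0.6122 -0.0274  0.1063] F [-7.7331 -2.0511 22.0861] open 0.003 q [-0.2387  0.3945  1.6076  0.0013  1.1356 -1.923 ]
shift units [ 0.0083  0.0018 -0.001 ] turn units [-0.0002  0.0039  0.0012] rows>= 0.0
[-7.2667 -1.4902 18.0052] [ 0.6122 -0.0274  0.1063]
[-7.2762 -0.9246 17.5518] [ 0.6121 -0.0274  0.1063]
[-6.2758 -0.3727 18.0015] [ 0.6121 -0.0274  0.1063]
[-6.8946 -0.7896 18.4817] [ 0.6122 -0.0274  0.1063]
```

Request:
arm_command:
  motion: "0.012 0.002 0.013 0 0.004 0 0; 0.01 0.002 0.014 -0.001 0.003 0 0"

```text
time_s: 29.93
eef_pos: [0.6118, -0.0278, 0.1064]
eef_rot: [0.003, -0.056, 0.998, -0.001]
wrist_force: [-0.7, 1.9, 11.3]
opening: 0.003
```

```bash
python3 -c "
from h import *
to(.6105,-.0272,.1065,96.4)
for i in range(6):
  camera('side'); print(get_obs()['wrist_force'],get_obs()['eef_pos'])
"
```

```text
t 29.93 pos [ 0.6118 -0.0278  0.1064] F [-0.7133  1.9446 11.3453] open 0.003 q [-0.2391  0.3918  1.6111  0.0003  1.1317 -1.9227]
shift units [ 0.006   0.0037 -0.0006] turn units [-0.002   0.0063  0.0009] rows>= 0.1
[-0.3677  1.079   9.9722] [ 0.6118 -0.0278  0.1064]
[-1.0262  0.429  10.8188] [ 0.6118 -0.0278  0.1064]
[-0.4362  1.5551 11.0025] [ 0.6118 -0.0278  0.1064]
[-1.1305  1.3122 10.9527] [ 0.6118 -0.0278  0.1064]
[ 0.2119  1.789  10.9876] [ 0.6118 -0.0278  0.1064]
[-0.9768  1.0697 10.9321] [ 0.6118 -0.0278  0.1064]
```

Request:
arm_command:
  motion: "0.009 0.003 0.018 -0.001 0.003 0 0"

```text
time_s: 30.32
eef_pos: [0.612, -0.0276, 0.1063]
eef_rot: [0.004, -0.056, 0.998, -0.001]
wrist_force: [-6.7, 1.2, 23.6]
opening: -0.002
```

```bash
python3 -c "
from h import *
to(.6105,-.0272,.1065,96.4)
for i in range(6):
  camera('side'); print(get_obs()['wrist_force'],get_obs()['eef_pos'])
"
```

```text
t 30.32 pos [ 0.612  -0.0276  0.1063] F [-6.6819  1.2492 23.5771] open -0.002 q [-0.2388  0.3917  1.6116  0.0004  1.1303 -1.9227]
shift units [ 0.0071  0.0028 -0.0012] turn units [-0.0023  0.0073  0.0012] rows>= 0.1
[-4.1101  1.6345 15.4694] [ 0.6119 -0.0276  0.1064]
[-4.192   1.6438 16.7941] [ 0.6119 -0.0276  0.1063]
[-3.2546  1.5677 16.1103] [ 0.6119 -0.0276  0.1063]
[-3.5902  0.8501 17.1093] [ 0.6119 -0.0276  0.1064]
[-3.3486  1.6115 16.74  ] [ 0.6119 -0.0276  0.1063]
[-4.5745  1.6962 16.8313] [ 0.6119 -0.0276  0.1063]
```

```bash
python3 -c "
from h import *
img,K2,P2=cam('side');save(img,'zz4.png',(210,150,360,262),5.3)
"
```

```text
(no output)
```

View pics/zz4.png

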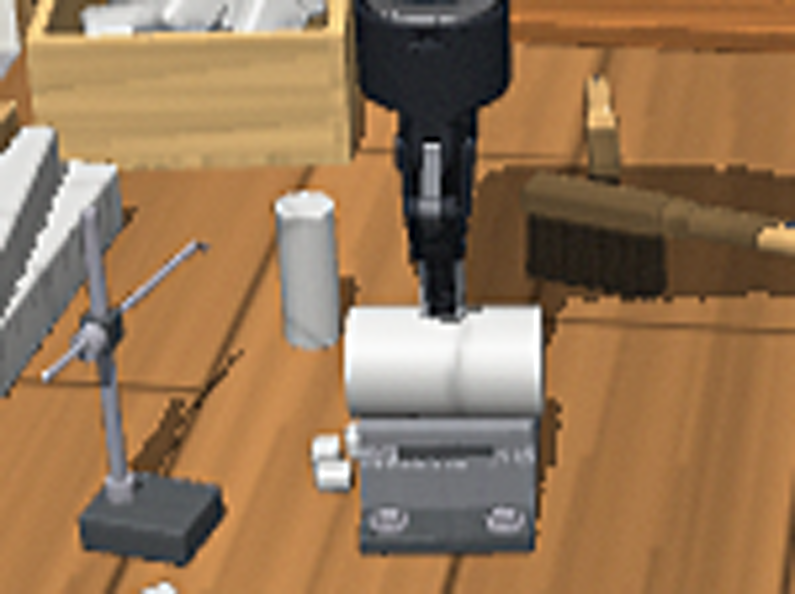

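The picture shows:
- **Core:** seated midway at columns 345–540, with the fingers pressing its top at (443,315).
- **Chips:** on the bench beyond the far end at (327,460).
- **Brush:** standing clear at (600,240).
- **Gauge and slim core:** where they were.

I'll hand it in.

```bash
python3 -c "
from h import *
print(get_obs()['wrist_force'],get_obs()['time_s']);print(hand_in())
"
```

```text
[-3.9814  0.1966 16.0985] 30.6667
the job is handed in; nothing more can be done
None
```

The job is done and handed in at 30.7 s: the chips are off the block and the core is held pressed in the groove.

- **Chips:** I swept all three out of the groove and off its far end with the middle-sized brush. One stayed propped against the block's end, so I knocked it down with the brush toe. The top and side views then agreed that all three lay on the bench just beyond the block, close to its end face. No finger touched them.
- **Brush:** I set it down on its bristles near where it started. It is clear of the block.
- **Core:** I lowered the white marble core until it just touched, then released it so it could settle. It sat even between the lands and midway along the groove, and I pressed it from on top with the fingers shut.

At hand-in the downward push read 16.1 N, a little over the 15 N asked, with about 4 N of sideways pull along the groove. While I set the push it touched 22–24 N for a moment. The gauge and slim core looked unmoved in the last picture. The chisels, mallet and offcut were out of that view, so I didn't recheck them at the end.

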